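# Polish a crown in ceramic beads and show it to the inspection camera

## Task

Take the crown holder with the flat handle out of its stand, dip its crown down among the ceramic beads, near the floor of the steel bowl, and polish it by stirring the beads with it in at least four full, wide circles round the bowl. Then lift it out and show the crown to the inspection camera: centred straight in front of the lens, 8 cm from the glass, stick upright with the crown at the bottom and a broad face (either one) square to the lens; finish while holding it still there. Spill no beads, do not touch the camera with the holder, and leave the other two holders and the two bottles by the bowl where they are.

Things in the scene. Friction and masses are not known exactly. Their poses are not given: they have to be found in the camera images.
- flat_stick_grip (a point): centre of the handle of the FLAT crown holder, upright in one of the stand's holes, 125 mm tall, 30 to 55 g. Handle white, flat: 70 mm high, 20 mm broad, 10 mm thick; this point is 90 mm above the lower tip. z: up along the stick; x: square to the broad faces of handle and crown (grip across it); y: along their breadth. Hangs in the stand by its collar; lifts straight up
- flat_stick_crown (a point): middle of the white front-tooth crown (6.5 mm thick in x, 10.5 mm broad in y, 15 mm high) at the lower end of the flat holder, 7 mm above its tip, 83 mm straight below flat_stick_grip; same axes. Above it a steel stem 6 mm thick, then a white collar disc 26 mm wide, 50 to 55 mm above the tip
- round_a_grip (a point): a round holder, standing in another hole of the stand: handle a round white peg 13 mm thick, blocky molar crown beneath, 117 mm tall; point 90 mm above its lower tip. Stays in the stand
- round_b_grip (a point): the other round holder, same shape as round_a. Stays in the stand
- stand: fixed stand: metal plate 50 mm (x) by 150 mm (y), top 66 mm above the worktop, on two end panels; three round holes 20 mm wide at y = -48, 0 and +48 mm, through which the holders hang by their collars. Origin: centre of the underside
- bowl: fixed round steel bowl, 86 mm wide, rim 45 mm above the worktop, inner floor flat at 5 mm, inside 36 mm radius at the beads' height. Origin: centre of the underside; axes parallel to the world's
- bottle: loose amber bottle, 42 mm wide, 85 mm tall, behind the bowl; bystander. Origin: centre of its underside
- dropper: loose small dropper bottle, 29 mm wide, 62 mm tall, in front of the bowl; bystander. Origin: centre of its underside
- camera: fixed inspection camera on a post: round foot 72 mm wide, box-shaped head (70 mm long, 40 mm wide, 38 mm high) with its middle 160 mm above the worktop, lens barrel 26 mm wide in front. Origin: centre of the foot's underside; the lens looks level along its -x
- lens (a point): middle of the front glass of the inspection camera, 160 mm above the worktop; the lens looks level along this frame's -x, y is sideways, z up
- bead0_mid (a point): centre of a loose white ceramic polishing bead (barrel with bevelled ends, 16 mm wide, 13 mm high, 12 g), one of eight lying in a single layer on the floor of the bowl
- bead1_mid (a point): centre of a loose white ceramic polishing bead (barrel with bevelled ends, 16 mm wide, 13 mm high, 12 g), one of eight lying in a single layer on the floor of the bowl
- bead2_mid (a point): centre of a loose white ceramic polishing bead (barrel with bevelled ends, 16 mm wide, 13 mm high, 12 g), one of eight lying in a single layer on the floor of the bowl
- bead3_mid (a point): centre of a loose white ceramic polishing bead (barrel with bevelled ends, 16 mm wide, 13 mm high, 12 g), one of eight lying in a single layer on the floor of the bowl
- bead4_mid (a point): centre of a loose white ceramic polishing bead (barrel with bevelled ends, 16 mm wide, 13 mm high, 12 g), one of eight lying in a single layer on the floor of the bowl
- bead5_mid (a point): centre of a loose white ceramic polishing bead (barrel with bevelled ends, 16 mm wide, 13 mm high, 12 g), one of eight lying in a single layer on the floor of the bowl
- bead6_mid (a point): centre of a loose white ceramic polishing bead (barrel with bevelled ends, 16 mm wide, 13 mm high, 12 g), one of eight lying in a single layer on the floor of the bowl
- bead7_mid (a point): centre of a loose white ceramic polishing bead (barrel with bevelled ends, 16 mm wide, 13 mm high, 12 g), one of eight lying in a single layer on the floor of the bowl

How it is judged:
By the outcome, as a careful person would: the job done as asked, in the order asked, and still so for the second after the job is handed in, while the arm keeps its last pose, push and grip.
It also fails if it takes over 72 s, if anything falls off the work surface, if the arm or the gripper's body presses on something with over 40 N, if the wrist force passes 120 N, or if a joint passes its speed limit or range.

## Robot

A 6-joint arm with a two-finger parallel gripper is mounted at the origin on a cart in front of the work surface, level with it; the furniture and walls round the work are solid. World frame = base frame: x ahead of the robot, y to its left, z up, the work surface at z = 0. Lengths are in mm, angles in degrees, forces in N, time in s.
With the tool pointing down it reaches from about 375 to 975 mm from the base axis. Payload 3.8 kg.
Tool frame: the origin (TCP) lies between the finger pads; the fingertips stand 17 mm ahead of it and the grasp point (between the pads) lies 2 mm behind it; z points along the fingers, y is the direction in which the jaws open and shut (so a half turn about z gives the same grasp; the last joint's range is limited). The gripper opens to 85 mm and grips with 20 to 120 N. Pads are 22 mm wide; open, the fingers measure 114 mm over their backs; the gripper's body (76 mm by 85 mm) begins 54 mm behind the grasp point. The pads swing forward as they close: fully open they stand 13 mm farther back than shut.
Start: joints at [-77.573, 15.12, 91.902, -0, 72.978, -2.114], TCP at [169.476, -653.373, 248.28] pointing down, gripper open.
Joint ranges: [-150.88, 150.88], [-54.13, 125.18], [17.81, 147.31], [-75.09, 255.09], [0, 152.58], [-146.25, 146.25]. Speed limits (degrees/s): [147.25, 147.25, 180, 180, 180, 180].

## Interface

Orientations are given as [roll, pitch, yaw] about the fixed x, y, z axes, in that order (R = Rz(yaw) Ry(pitch) Rx(roll)).
In Python, from workcell import env, viewer, order, look_for, spot_point gives the robot as it stands.
- The arm moves only by the shell command python3 -m jog 'ROWS' [FORCE]. ROWS is JSON, a list of rows, each an object with "rot": the turn, a rotation vector about the tool's x, y, z in rad, a list of three; "dp": the shift along the tool's x, y, z in m, a list of three; "gripper": the gripper's target within -1 to 1 (fully open at 1, half-way at 0, shut at -1). A call has 1 to 12 rows; each row shifts and turns the commanded pose from where the row before left it, along the tool's axes as they then stand; what a row does not reach is not made up. A row lasts 1/12 s, in which the tool goes at most 41.7 mm and 7.16 degrees, less where a joint would pass 70% of its speed; a pose out of reach is approached as far as the arm can. A call with a gripper value outside its range is refused whole. The fingers move at their own pace and stop on an object; FORCE is the grip in N (left out, the last holds). Time passes only in rows, so rows that do not move let the fingers close. It gives the time, the measured TCP pose, the force and the opening at its end, in the units of the state.
- env.get_obs(): the state, without advancing time (a new reading comes with each control period).
- viewer.snapshot(name): name is "scene" or "top"; returns a dict with "pixels" (400x640x3 uint8, red, green, blue), "range_z" (400x640 float32, mm along the optical axis (not along the pixel's ray), 0 where there is no reading), "intrinsics" (3x3 intrinsics, pixels), "k1" (the pictures are not rectified: a ray, as slopes to the right and down, at radius r is drawn at 1 + k1 r^2 times it, then the intrinsics apply), "R" (3x3) and "t" (3): a world point X has camera coordinates R X + t. Camera axes: x right, y down, z forward; pixel columns grow to the right and rows downward; lengths in mm; the calibration is good to about 2 mm. A picture is of the moment at which its call begins.
- order.job_done(): hands the job in, once; it reports no verdict.
Trained networks look in a picture, given as the dict that the camera call returned (one of the last four; its "shot" number tells which), for a name from the list of things; names that differ only in an ending like _2 or _b are one class to them, and where a whole thing is asked for, a point or a joint stands for the part that bears it (a point fixed in the world has none). Each returns a list of dicts, best first, with "p" (0 to 1); they miss things now and then, are a little off and sometimes report something else, mostly with a low value. They report only what shows in the picture. A call takes as long as a camera call.
- look_for(query, picture): "rect" ([left, top, right, bottom] in pixels, round what is visible of it).
- spot_point(query, picture): "position" ([column, row] in pixels: a listed point, or the origin of a listed thing).
The state is a dict: "clock": time; "q": joint angles; "dq": joint speeds; "joint_efforts": joint torques, N m; "tcp_pos": TCP position; "tcp_rot": TCP orientation; "wrist_force": force on the tool from outside, world axes, zero at the start; "wrist_torque": the same for the moment, N m; "finger_gap": finger opening in mm.
Only numpy, scipy, OpenCV 4.12 (cv2) and the standard library are available. Lean on these libraries where they do the work, as an engineer would, in place of code of your own. Each camera call takes 0.05 s, during which the arm holds its last target.

## Working session

There is one attempt and no reset: what is moved stays moved. The work goes in short steps, Python scripts to look and compute and a shell command to move; the robot and the scene stay as the last step left them, time stands still between calls to the robot, and variables do not carry over. Pictures are saved under pics/ and viewed, and the job is handed in when it is done.

```bash
ls; mkdir -p pics; cat > h.py <<'E'
from workcell import env, viewer, order, look_for, spot_point
import numpy as np, cv2
def save(s,n,crop=None,sc=1):
    im=s["pixels"][:,:,::-1]
    if crop: l,t,r,b=crop; im=im[t:b,l:r]
    if sc!=1: im=cv2.resize(im,None,fx=sc,fy=sc,interpolation=cv2.INTER_CUBIC)
    cv2.imwrite("pics/"+n,im)
def ray(s,u,v):
    K=np.array(s["intrinsics"]);k1=s["k1"]
    d=np.array([(u-K[0,2])/K[0,0],(v-K[1,2])/K[1,1]]);x=d.copy()
    for _ in range(30): x=d/(1+k1*(x@x))
    R=np.array(s["R"]);t=np.array(s["t"])
    return -R.T@t, R.T@np.array([x[0],x[1],1.])
def atz(s,u,v,z):
    o,d=ray(s,u,v); return o+d*(z-o[2])/d[2]
def atr(s,u,v):
    o,d=ray(s,u,v); return o+d*s["range_z"][int(round(v)),int(round(u))]
def proj(s,X):
    c=np.array(s["R"])@np.array(X,float)+np.array(s["t"]);x=c[:2]/c[2];x=x*(1+s["k1"]*(x@x))
    K=np.array(s["intrinsics"]);return np.array([K[0,0]*x[0]+K[0,2],K[1,1]*x[1]+K[1,2]])
E
python3 - <<'E'
from h import *
for n in("scene","top"):
    s=viewer.snapshot(n); save(s,n+"0.png"); 
    print(n,s["k1"],np.round(ray(s,320,200)[0]),np.round(ray(s,320,200)[1],2))
    for q in ["flat_stick_grip","round_a_grip","stand","bowl","bottle","dropper","camera","lens","flat_stick_crown"]:
        print(q,[(np.round(d["position"],1).tolist(),round(d["p"],2)) for d in spot_point(q,s)[:3]])
print(env.get_obs())
E
```

```text
pics
scene -0.04577624066984798 [ -59. -487.  545.] [ 0.56  0.7  -0.45]
flat_stick_grip [([401.6, 254.3], 0.65)]
round_a_grip [([375.4, 241.2], 0.62)]
stand [([393.1, 302.1], 0.56)]
bowl [([323.3, 241.0], 0.78)]
bottle [([385.6, 239.0], 0.63), ([255.7, 149.7], 0.51), ([378.9, 243.4], 0.35)]
dropper [([310.7, 284.4], 0.97)]
camera [([244.0, 202.7], 0.75), ([379.3, 242.2], 0.47)]
lens [([255.4, 151.0], 0.95)]
flat_stick_crown [([397.4, 293.5], 0.68)]
top 0.003190760998891936 [ 273.  175. 1122.] [ 0.23  0.01 -0.97]
flat_stick_grip [([421.7, 221.4], 0.44)]
round_a_grip [([401.6, 225.5], 0.43)]
stand [([412.7, 231.9], 0.74)]
bowl [([317.1, 216.6], 0.65), ([318.9, 218.5], 0.64)]
bottle [([342.9, 173.6], 0.84), ([307.7, 220.6], 0.64), ([422.1, 225.5], 0.56)]
dropper [([356.3, 261.0], 0.61)]
camera [([205.6, 232.9], 0.88)]
lens [([208.8, 213.9], 0.59), ([409.9, 229.2], 0.35)]
flat_stick_crown []
{'clock': 1.0, 'q': array([-7.75725429e+01,  1.51186903e+01,  9.19020372e+01,  4.47747405e-04,
        7.29771695e+01, -2.11468626e+00]), 'dq': array([-0.05894708,  0.07589179, -0.04024023,  0.00448626,  0.06176735,
       -0.0263058 ]), 'joint_efforts': array([-1.39037722e-03, -5.15080476e+01, -3.67731607e+01, -1.95302164e-05,
        6.68448374e-04,  4.35520292e-05]), 'tcp_pos': array([ 169.48261824, -653.3776112 ,  248.30304431]), 'tcp_rot': array([ 1.79997883e+02, -3.50245022e-04,  1.45420123e+01]), 'wrist_force': array([ 1.07312211,  0.2903408 , -0.63409043]), 'wrist_torque': array([0.0066283 , 0.01469334, 0.0086254 ]), 'finger_gap': 85.32146245833789}
```

```bash
python3 - <<'E'
from h import *
s=viewer.snapshot("scene"); save(s,"s1.png",(220,120,460,340),3) 
save(s,"s1.png",(220,130,460,330),3.3)
s=viewer.snapshot("top"); save(s,"t1.png",(180,150,450,290),2.9)
E
```

```text
(no output)
```

View pics/scene0.png

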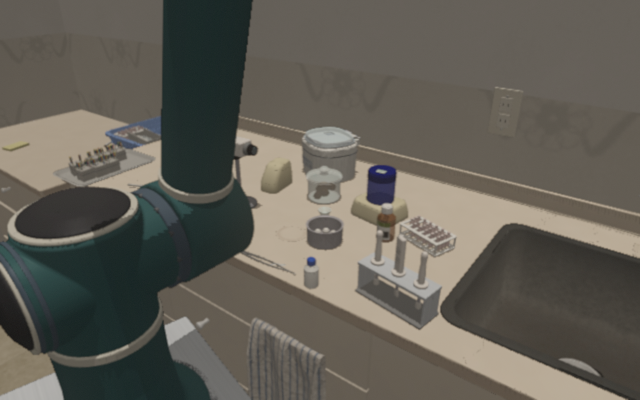

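View pics/s1.png

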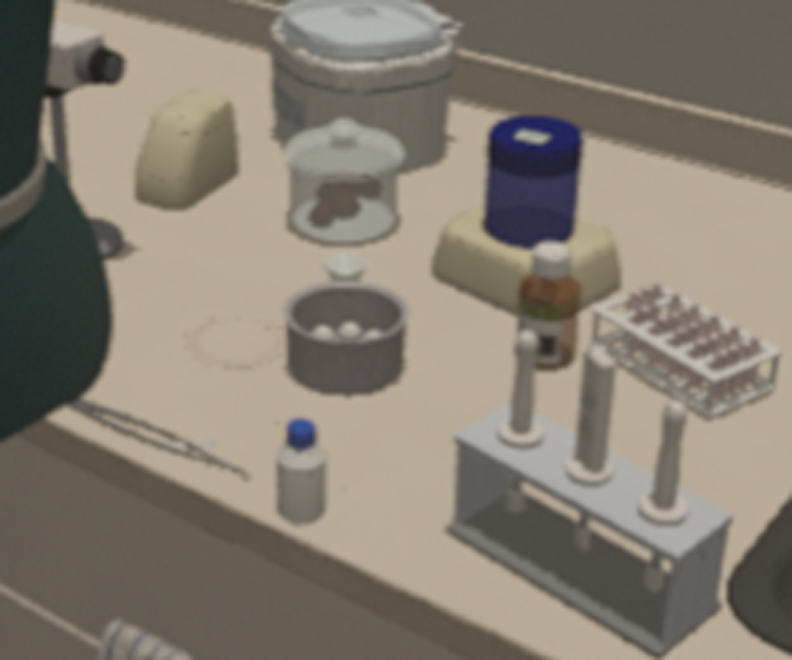

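View pics/t1.png

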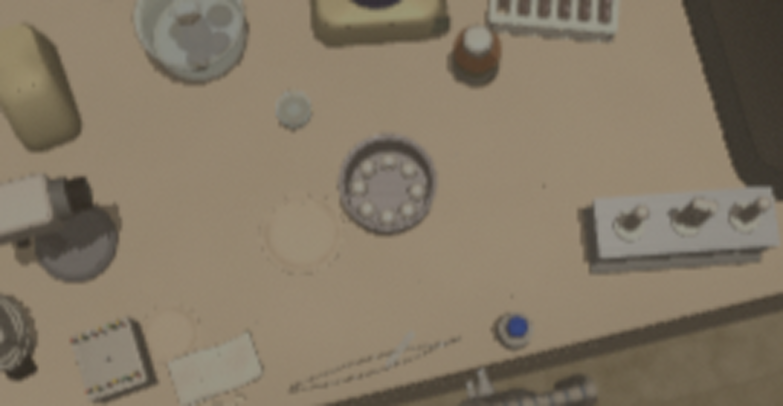

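The middle holder, at about (401,255) in the scene picture, is the flat one: it is broader and flat-topped. The beads lie in a ring in the bowl. Next I localize everything from both cameras.

```bash
python3 - <<'E'
from h import *
def tri(rs):
    A=np.zeros((3,3));b=np.zeros(3)
    for o,d in rs:
        d=d/np.linalg.norm(d);P=np.eye(3)-np.outer(d,d);A+=P;b+=P@o
    x=np.linalg.solve(A,b);return x,[np.linalg.norm(np.cross(x-o,d/np.linalg.norm(d))) for o,d in rs]
S=viewer.snapshot("scene");T=viewer.snapshot("top")
np.savez("p0.npz",**{k+"_S":np.array(S[k]) for k in S},**{k+"_T":np.array(T[k]) for k in T})
for q,z in [("flat_stick_grip",106),("round_a_grip",106),("stand",0),("bowl",0),("bottle",0),("dropper",0),("camera",0),("lens",160),("flat_stick_crown",23)]:
  for n,s in(("S",S),("T",T)):
    for d in spot_point(q,s)[:4]:
        print(q,n,np.round(d["position"],1),round(d["p"],2),np.round(atz(s,*d["position"],z),1)[:2])
for n,s in(("S",S),("T",T)):
  for d in look_for("bowl",s)[:1]+look_for("flat_stick_grip",s)[:2]+look_for("stand",s)[:1]: print(n,np.round(d["rect"],1),d["p"])
save(S,"s2.png",(345,220,450,325),6); save(T,"t2.png",(370,200,460,250),8)
save(T,"t3.png",(175,190,350,240),4.5)
E
```

```text
flat_stick_grip S [402.4 257. ] 0.84 [465.1 -56. ]
flat_stick_grip T [413.3 230.7] 0.67 [450.1 -29.9]
flat_stick_grip T [419.4 223.2] 0.42 [468.1 -44.5]
round_a_grip S [374.9 240.2] 0.6 [466.7  13. ]
round_a_grip S [422.3 266.5] 0.43 [470.  -96.2]
round_a_grip T [397.3 225.2] 0.42 [462.1   6.8]
stand S [392.3 301.6] 0.59 [466.2 -42.1]
stand T [411.4 231.9] 0.95 [465.4 -46.4]
bowl S [326.4 239.9] 0.75 [507.8 202.7]
bowl T [315.9 215.8] 0.96 [501.2 198.3]
bowl T [346.1 173.1] 0.15 [617.8 122.1]
bottle S [386.3 239.1] 0.85 [617.5 121.3]
bottle T [342.4 171.7] 0.63 [621.4 131.9]
dropper S [308.8 286.6] 0.75 [372.2  89.3]
dropper T [357.7 262.8] 0.6 [383.6  90. ]
camera S [244.7 207.1] 0.59 [443.5 458. ]
camera T [204.1 231.5] 0.73 [453.3 482. ]
lens S [256.1 147.9] 0.82 [476.1 437.9]
lens S [323.2 228.6] 0.32 [359.9  31.3]
lens T [211.3 217. ] 0.96 [460.2 425.2]
lens T [321.9 205.7] 0.49 [491.8 182.3]
flat_stick_crown S [396.4 294.3] 0.74 [464.9 -51.1]
flat_stick_crown T [438.3 222.6] 0.36 [ 486.8 -109.9]
S [305.8 216.4 339.5 249.1] 0.56
S [394.  235.9 405.5 298.1] 0.81
S [355.5 254.8 442.5 331.9] 0.93
T [298.7 196.5 333.7 229.7] 0.73
T [411.3 219.5 426.1 229.9] 0.51
T [352.4 257.5 363.2 271.1] 0.37
T [380.9 215.2 449.1 244.4] 0.7
```

View pics/s2.png

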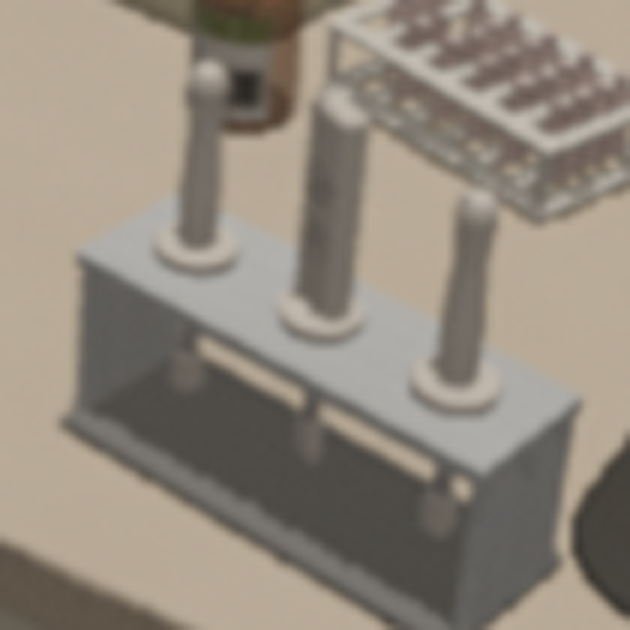

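View pics/t2.png

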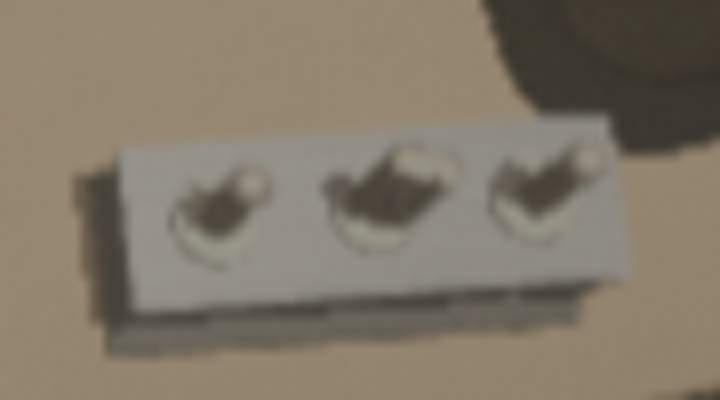

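View pics/t3.png

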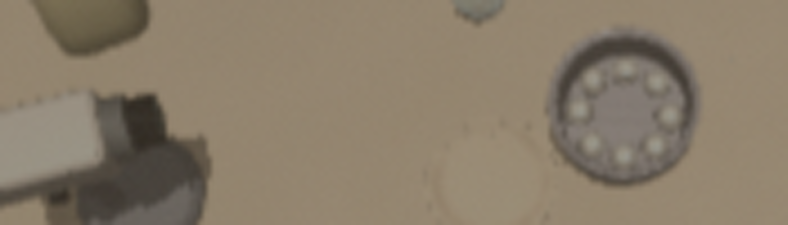

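```bash
cat >> h.py <<'E'
def load(c):
    z=np.load("p0.npz",allow_pickle=True); return {k[:-2]:z[k][()] for k in z.files if k.endswith("_"+c)}
E
python3 - <<'E'
from h import *
S=load("S");T=load("T")
f=lambda s,o,sc,p,z: np.round(atz(s,o[0]+p[0]/sc-.5+.5/sc,o[1]+p[1]/sc-.5+.5/sc,z)[:2],1)
print("plate T"); C=[f(T,(370,200),8,p,66) for p in [(120,150),(610,115),(630,275),(135,312)]];print(C,np.mean(C,0), np.degrees(np.arctan2(*( (C[0]-C[1])[::-1]))))
print("plate S",[f(S,(345,220),6,p,66) for p in [(80,257),(580,403),(485,475)]])
print("collars S",[f(S,(345,220),6,p,71) for p in [(196,247),(320,312),(456,384)]])
print("collars T",[f(T,(370,200),8,p,71) for p in [(215,220),(375,205),(535,197)]])
print("top S",[f(S,(345,220),6,p,141) for p in [(318,88),(343,103),(368,112)]])
print("top T",[f(T,(370,200),8,p,141) for p in [(390,152),(425,163),(462,170)]])
print("round tops S",[f(S,(345,220),6,p,133) for p in [(209,75),(477,205)]], "T",[f(T,(370,200),8,p,133) for p in [(253,185),(588,160)]])
print("bowl rim T",f(T,(175,190),4.5,(624,106),45))
print("lens head T",[f(T,(175,190),4.5,p,160) for p in [(162,115)]],[f(T,(175,190),4.5,p,179) for p in [(90,92),(108,157)]])
# depth around
for c,s in(("T",T),("S",S)):
    # point cloud
    v,u=np.mgrid[0:400,0:640]; K=s["intrinsics"]
    dd=np.stack([(u-K[0,2])/K[0,0],(v-K[1,2])/K[1,1]],-1);x=dd.copy()
    for _ in range(20): x=dd/(1+s["k1"]*(x**2).sum(-1,keepdims=True))
    Z=s["range_z"]; Pc=np.concatenate([x*Z[...,None],Z[...,None]],-1); W=(Pc-s["t"])@s["R"]; W[Z==0]=np.nan
    np.save("W%s.npy"%c,W)
    def sel(x0,x1,y0,y1,z0,z1):
        m=(W[...,0]>x0)&(W[...,0]<x1)&(W[...,1]>y0)&(W[...,1]<y1)&(W[...,2]>z0)&(W[...,2]<z1); return W[m]
    for nm,b in dict(plate=(420,510,-140,50,60,72),table=(400,600,50,150,-10,10),handle=(440,500,-70,-30,80,150),bowlrim=(440,560,140,260,38,55),cam=(400,520,400,560,130,190)).items():
        q=sel(*b); print(c,nm,len(q), np.round(np.percentile(q,[1,50,99],axis=0),1).tolist() if len(q) else "")
E
```

```text
plate T
[array([485.7,  30.8]), array([ 500.2, -117.7]), array([ 451.3, -121.8]), array([436.5,  26.7])] [468.425 -45.5  ] 95.57685864992384
plate S [array([434.9,  21.7]), array([ 497. , -120.5]), array([ 450.6, -124.8])]
collars S [array([461.3,  -1.5]), array([466. , -48.5]), array([470.5, -96.7])]
collars T [array([464.1,   3.2]), array([469.8, -44.8]), array([473.5, -92.8])]
top S [array([469.3, -37. ]), array([468.7, -47.2]), array([470.6, -54.9])]
top T [array([471.9, -34.8]), array([469. , -44.5]), array([467.3, -54.8])]
round tops S [array([459.9,  -3. ]), array([467.9, -98. ])] T [array([463.1,   2.4]), array([472.6, -92.4])]
bowl rim T [498.5 204. ]
lens head T [array([464.3, 427. ])] [array([471. , 457.6]), array([439.5, 446.1])]
T plate 1030 [[438.2, -118.7, 61.3], [462.9, -37.0, 66.2], [496.9, 29.6, 71.7]]
T table 2951 [[401.7, 51.4, -4.9], [497.4, 100.2, -0.0], [598.1, 148.7, 4.9]]
T handle 97 [[461.3, -52.6, 82.7], [464.9, -42.2, 126.1], [473.8, -34.4, 142.0]]
T bowlrim 229 [[458.8, 162.8, 38.5], [505.9, 206.0, 44.2], [541.0, 244.6, 48.8]]
T cam 871 [[418.1, 426.6, 140.3], [445.5, 474.8, 177.5], [471.1, 517.8, 182.5]]
S plate 1384 [[439.3, -121.3, 60.3], [461.5, -58.5, 64.9], [498.6, 25.6, 71.2]]
S table 1795 [[402.8, 51.3, -3.6], [474.6, 104.8, -1.2], [597.7, 149.1, 1.1]]
S handle 324 [[461.3, -56.9, 81.0], [464.4, -50.5, 113.2], [470.7, -36.4, 140.2]]
S bowlrim 252 [[461.0, 161.0, 38.1], [503.2, 207.4, 42.2], [543.4, 243.3, 45.1]]
S cam 376 [[431.9, 422.2, 131.3], [449.1, 447.7, 165.3], [473.1, 487.3, 179.4]]
```

```bash
python3 - <<'E'
from h import *
for c in "TS":
    W=np.load("W%s.npy"%c)
    def sel(x0,x1,y0,y1,z0,z1):
        m=(W[...,0]>x0)&(W[...,0]<x1)&(W[...,1]>y0)&(W[...,1]<y1)&(W[...,2]>z0)&(W[...,2]<z1); return W[m]
    q=sel(450,485,-65,-30,76,136)
    A=np.c_[np.ones(len(q)),q[:,1]+46,q[:,2]-106]; w=np.ones(len(q))
    for _ in range(30):
        co=np.linalg.lstsq(A*w[:,None],q[:,0]*w,rcond=None)[0]; r=A@co-q[:,0]; w=1/(1+(r/1.)**2)
    print(c,"handle face",len(q),co, "yaw",np.degrees(np.arctan(-co[1])),"std",np.median(abs(r)))
    q=sel(440,560,140,260,39,50); 
    r=np.hypot(q[:,0]-501,q[:,1]-203); q=q[(r>33)&(r<50)]
    from scipy.optimize import least_squares
    f=lambda p:np.hypot(q[:,0]-p[0],q[:,1]-p[1])-p[2]
    s=least_squares(f,[501,203,41],loss="soft_l1");print(c,"bowl",s.x)
    q=sel(400,520,440,560,174,186)
    if len(q)>20: print(c,"headtop",len(q),cv2.minAreaRect(q[:,:2].astype(np.float32)),np.median(q[:,2]))
    q=sel(400,520,445,560,130,186); print(cv2.minAreaRect(q[:,:2].astype(np.float32)))
    q=sel(430,500,405,446,140,180); print(c,"barrel",len(q),np.round(np.percentile(q,[2,50,98],axis=0),1).tolist())
S=load("S");T=load("T")
save(T,"t4.png",(175,195,225,255),9);save(S,"s4.png",(225,135,270,215),7)
E
```

```text
T handle face 64 [4.62500217e+02 2.67395868e-01 2.03241503e-04] yaw -14.970416479768009 std 0.38061314331005747
T bowl [499.94298018 204.36806126  39.45522066]
T headtop 600 ((446.60333251953125, 479.9726867675781), (40.137298583984375, 80.54273223876953), 16.934194564819336) 178.67566000298663
((445.279052734375, 480.0928955078125), (42.26715850830078, 79.75942993164062), 14.69262409210205)
T barrel 142 [[441.9, 425.3, 154.6], [455.7, 435.9, 170.6], [472.2, 446.0, 176.9]]
S handle face 299 [ 4.63741375e+02  2.08142742e-01 -3.10091413e-04] yaw -11.75782270068992 std 0.855324246560599
S bowl [501.53611693 201.44254169  39.60947684]
S headtop 92 ((458.2167053222656, 467.95440673828125), (54.09955596923828, 33.8033447265625), 60.72042465209961) 177.7101033381274
((448.11865234375, 469.0377197265625), (39.79171371459961, 48.76179885864258), 19.364910125732422)
S barrel 169 [[441.6, 422.1, 146.2], [454.4, 432.7, 162.4], [472.8, 445.0, 174.7]]
```

View pics/t4.png

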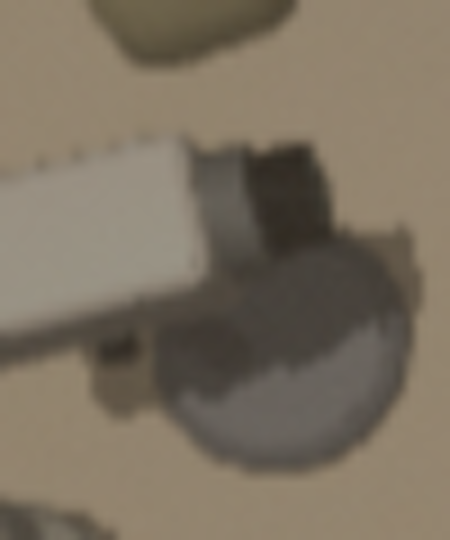

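View pics/s4.png

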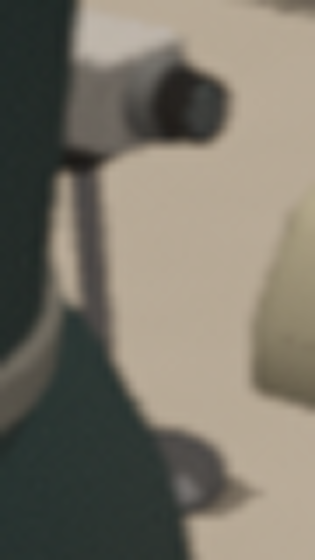

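```bash
cat > ov.py <<'E'
from h import *
import sys
def model(p):
    x,y,a=p; a=np.radians(a) # lens pos, look dir = (sin a,-cos a)
    d=np.array([np.sin(a),-np.cos(a),0]); l=np.array([np.cos(a),np.sin(a),0]); k=np.array([0,0,1.])
    L=np.array([x,y,160.]); out=[]
    t=np.linspace(0,2*np.pi,60)
    out.append([L+13*(np.cos(i)*l+np.sin(i)*k) for i in t])
    return L,d,l,k,out
def draw(s,p,crop,sc,name,back=30,foot=55):
    L,d,l,k,out=model(p); 
    F=L-d*back
    box=lambda o:[o+a*20*l+b*19*k for a,b in((1,1),(1,-1),(-1,-1),(-1,1),(1,1))]
    out+= [box(F),box(F-70*d)]+[[F+a*20*l+b*19*k,F-70*d+a*20*l+b*19*k] for a in(1,-1) for b in(1,-1)]
    c=L-d*foot;t=np.linspace(0,2*np.pi,60);out.append([[c[0]+36*np.cos(i),c[1]+36*np.sin(i),0] for i in t])
    im=s["pixels"][crop[1]:crop[3],crop[0]:crop[2],::-1]; im=cv2.resize(im,None,fx=sc,fy=sc,interpolation=cv2.INTER_CUBIC)
    for o in out:
        q=np.array([(proj(s,X)-np.array(crop[:2])+.5)*sc-.5 for X in o]); cv2.polylines(im,[np.round(q).astype(int)],False,(0,0,255),1)
    cv2.imwrite("pics/"+name,im)
E
python3 - <<'E'
from ov import *
S=load("S");T=load("T")
f=lambda s,o,sc,p,z: np.round(atz(s,o[0]+p[0]/sc-.5+.5/sc,o[1]+p[1]/sc-.5+.5/sc,z)[:2],1)
for e in [((0,178),(185,135))]:
    a,b=[f(T,(175,195),9,p,179) for p in e];print(a,b,np.degrees(np.arctan2(b[0]-a[0],a[1]-b[1])))
a,b=[f(T,(175,195),9,p,179) for p in [(188,138),(207,272)]];print("front edge",a,b,np.degrees(np.arctan2(b[1]-a[1],b[0]-a[0])), (a+b)/2,np.linalg.norm(a-b))
print("foot",[f(T,(175,195),9,p,0) for p in [(285,350),(285,470),(410,340)]])
draw(T,(461,425,14),(150,190,250,260),7.5,"ovT.png"); draw(S,(461,425,14),(225,125,275,215),6.5,"ovS.png")
E
```

```text
[460.4 500. ] [472.1 456.6] 15.087424217470291
front edge [471.4 455.8] [438.8 448.3] -167.04389705810598 [455.1  452.05] 33.45160683734038
foot [array([448.4, 476.2]), array([414.4, 473.3]), array([452.2, 441.1])]
```

View pics/ovT.png

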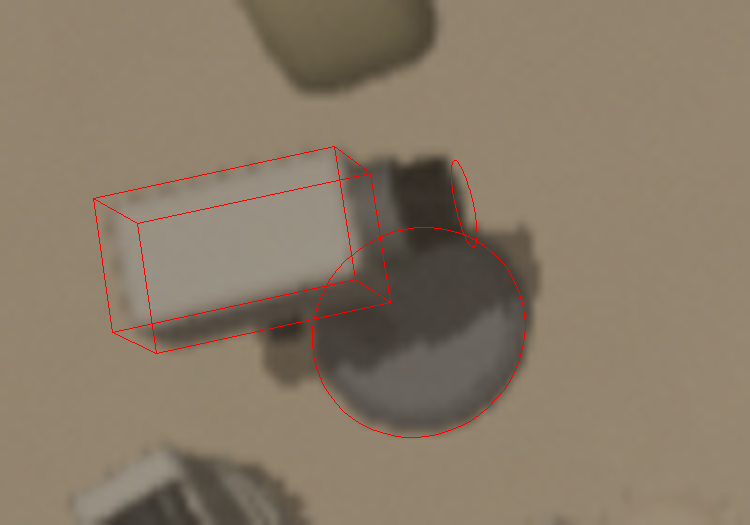

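View pics/ovS.png

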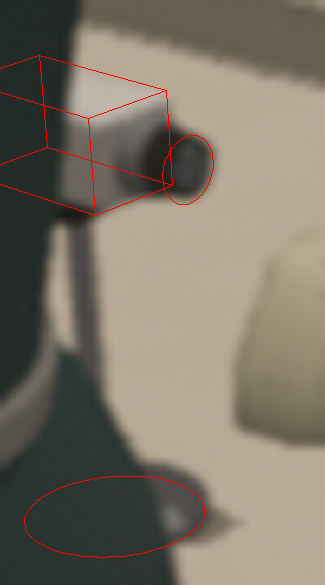

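```bash
python3 -m jog '[{"dp":[0.02,-0.0232,-0.001],"rot":[0,0,0],"gripper":1},{"dp":[0.0221,-0.0256,-0.001],"rot":[0,0,0],"gripper":0},{"dp":[0.0221,-0.0256,-0.001],"rot":[0,0,0],"gripper":0},{"dp":[0.0221,-0.0256,-0.001],"rot":[0,0,0],"gripper":0},{"dp":[0.0221,-0.0256,-0.001],"rot":[0,0,0],"gripper":0},{"dp":[0.0221,-0.0256,-0.001],"rot":[0,0,0],"gripper":0},{"dp":[0.0221,-0.0256,-0.001],"rot":[0,0,0],"gripper":0},{"dp":[0.0221,-0.0256,-0.001],"rot":[0,0,0],"gripper":0},{"dp":[0.0221,-0.0256,-0.001],"rot":[0,0,0],"gripper":0},{"dp":[0.0221,-0.0256,-0.001],"rot":[0,0,0],"gripper":0},{"dp":[0.0221,-0.0256,-0.001],"rot":[0,0,0],"gripper":0},{"dp":[0.0221,-0.0256,-0.001],"rot":[0,0,0],"gripper":0}]' 40
python3 -m jog '[{"dp":[0.0221,-0.0256,0],"rot":[0,0,0],"gripper":0},{"dp":[0.0221,-0.0256,0],"rot":[0,0,0],"gripper":0},{"dp":[0.0221,-0.0256,0],"rot":[0,0,0],"gripper":0},{"dp":[0.0221,-0.0256,0],"rot":[0,0,0],"gripper":0},{"dp":[0.0221,-0.0256,0],"rot":[0,0,0],"gripper":0},{"dp":[0.0221,-0.0256,0],"rot":[0,0,0],"gripper":0},{"dp":[0.0221,-0.0256,0],"rot":[0,0,0],"gripper":0},{"dp":[0.02,-0.023,0],"rot":[0,0,0],"gripper":0}]'
python3 -m jog '[{"dp":[0,0,0],"rot":[0,0,-0.121],"gripper":0},{"dp":[0,0,0],"rot":[0,0,-0.121],"gripper":0},{"dp":[0,0,0],"rot":[0,0,-0.121],"gripper":0},{"dp":[0,0,0],"rot":[0,0,-0.121],"gripper":0},{"dp":[0,0,0],"rot":[0,0,-0.121],"gripper":0},{"dp":[0,0,0],"rot":[0,0,-0.121],"gripper":0},{"dp":[0,0,0],"rot":[0,0,-0.121],"gripper":0},{"dp":[0,0,0],"rot":[0,0,-0.121],"gripper":0},{"dp":[0,0,0],"rot":[0,0,-0.122],"gripper":0},{"dp":[0,0,0],"rot":[0,0,0],"gripper":0}]'
```

```text
clock: 3.4
tcp_pos: [348.0, -290.8, 260.6]
tcp_rot: [180.0, -0.0, 14.5]
wrist_force: [0.7, -0.5, 0.3]
finger_gap: 43.0
clock: 4.07
tcp_pos: [466.6, -50.7, 260.7]
tcp_rot: [180.0, -0.1, 14.6]
wrist_force: [0.2, -0.7, -0.0]
finger_gap: 42.9
clock: 4.9
tcp_pos: [466.0, -52.7, 260.4]
tcp_rot: [180.0, -0.0, 77.2]
wrist_force: [-0.3, -0.0, 0.0]
finger_gap: 42.5
```

```bash
python3 -m jog '[{"dp":[0.003,0.0005,0.03],"rot":[0,0,0],"gripper":0},{"dp":[0.0034,0.0004,0.03],"rot":[0,0,0],"gripper":0},{"dp":[0,0,0.03],"rot":[0,0,0],"gripper":0},{"dp":[0,0,0],"rot":[0,0,0],"gripper":0}]'
python3 - <<'E'
from ov import *
S=viewer.snapshot("scene");T=viewer.snapshot("top")
np.savez("p1.npz",**{k+"_S":np.array(S[k]) for k in S},**{k+"_T":np.array(T[k]) for k in T})
o=env.get_obs();print(o["tcp_pos"],o["tcp_rot"],o["clock"])
print([proj(s,o["tcp_pos"]) for s in(S,T)])
save(S,"s5.png",(320,150,450,310),3.7);save(T,"t5.png",(370,160,480,250),7)
save(S,"s6.png")
draw(S,(462,428,14),(190,125,290,225),6,"ovS2.png");draw(T,(462,428,14),(150,190,250,260),7.5,"ovT2.png")
E
```

```text
clock: 5.23
tcp_pos: [463.6, -45.8, 164.4]
tcp_rot: [-179.4, 0.0, 76.8]
wrist_force: [-0.4, -0.0, -0.0]
finger_gap: 42.8
[467.30727966 -46.52807735 169.64634286] [-1.79830409e+02  1.41328174e-02  7.68786082e+01] 5.3333
[array([402.32907846, 222.16813602]), array([426.50484985, 218.23087715])]
```

View pics/s5.png

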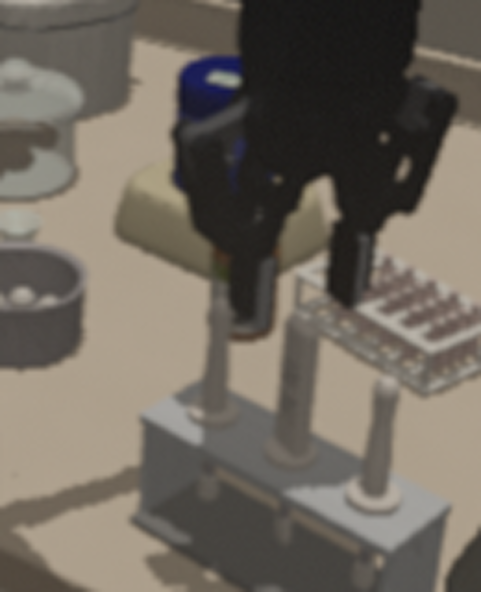

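View pics/t5.png

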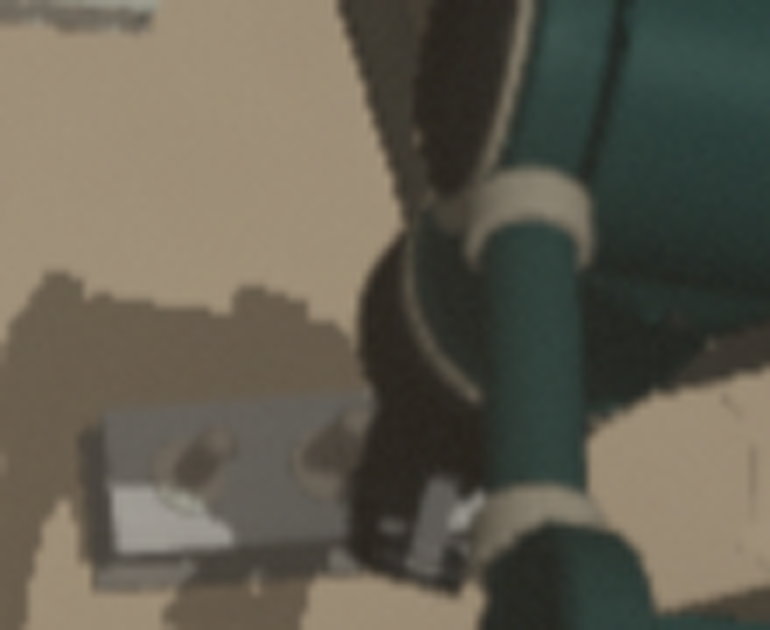

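View pics/ovS2.png

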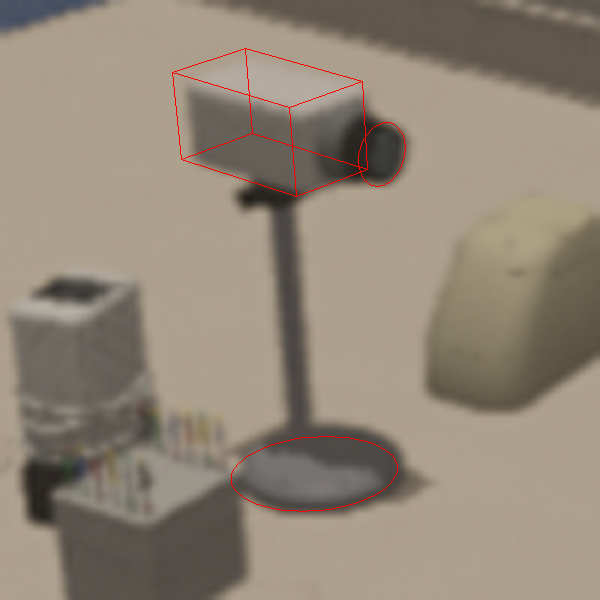

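View pics/ovT2.png

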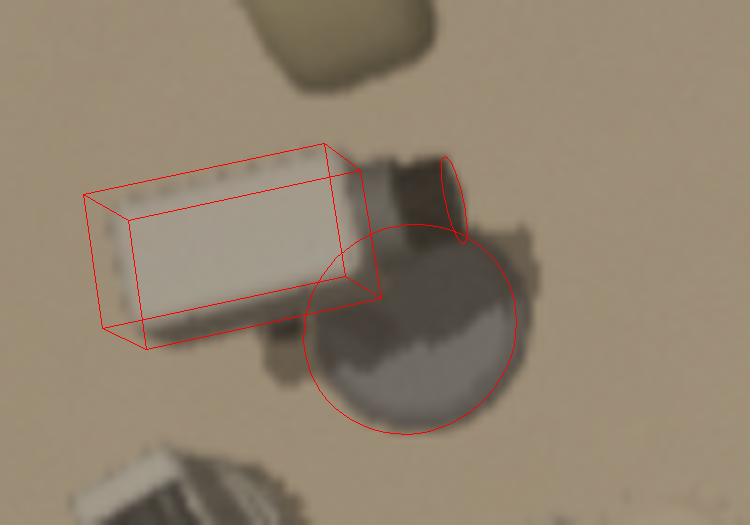

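```bash
python3 -m jog '[{"dp":[0,0,0.02],"rot":[0,0,0],"gripper":0},{"dp":[0,0,0.02],"rot":[0,0,0],"gripper":0},{"dp":[0,0,0.018],"rot":[0,0,0],"gripper":0},{"dp":[0,0.0006,0.0075],"rot":[0,0,0],"gripper":0},{"dp":[0,0,0],"rot":[0,0,0],"gripper":0}]'
python3 - <<'E'
from ov import *
S=viewer.snapshot("scene");o=env.get_obs();print(o["tcp_pos"],o["tcp_rot"],o["clock"],o["wrist_force"])
save(S,"s7.png",(340,200,450,310),5.4)
E
```

```text
clock: 5.75
tcp_pos: [469.0, -46.9, 105.0]
tcp_rot: [-180.0, 0.0, 76.9]
wrist_force: [-0.6, 0.0, -0.1]
finger_gap: 42.7
[469.73466605 -46.98200629 105.96984416] [ 1.79936205e+02 -4.91873303e-03  7.69484165e+01] 5.8 [-0.75381721  0.28360033  0.64097285]
```

View pics/s7.png

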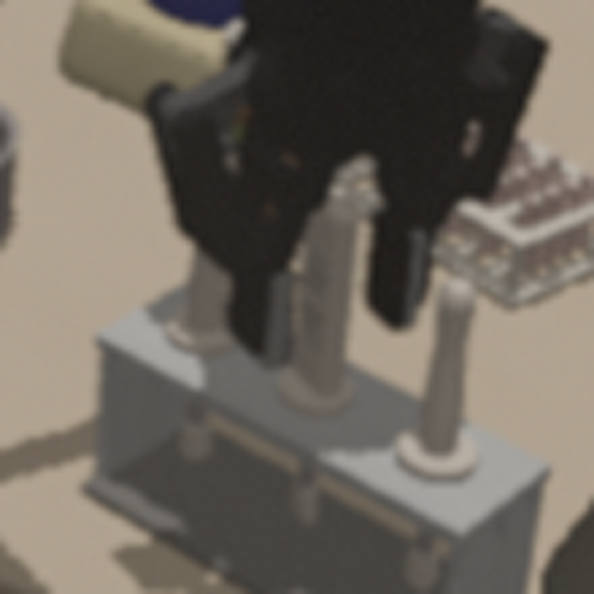

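```bash
python3 -m jog '[{"dp":[0,0,0],"rot":[0,0,0],"gripper":-0.5},{"dp":[0,0,0],"rot":[0,0,0],"gripper":-0.7},{"dp":[0,0,0],"rot":[0,0,0],"gripper":-1},{"dp":[0,0,0],"rot":[0,0,0],"gripper":-1},{"dp":[0,0,0],"rot":[0,0,0],"gripper":-1},{"dp":[0,0,0],"rot":[0,0,0],"gripper":-1},{"dp":[0,0,0],"rot":[0,0,0],"gripper":-1},{"dp":[0,0,0],"rot":[0,0,0],"gripper":-1}]' 60
python3 - <<'E'
from ov import *
S=viewer.snapshot("scene");o=env.get_obs();print(o["tcp_pos"],o["tcp_rot"],o["clock"],o["wrist_force"],o["finger_gap"])
save(S,"s8.png",(340,200,450,310),5.4)
E
```

```text
clock: 6.47
tcp_pos: [470.2, -47.0, 106.4]
tcp_rot: [179.8, -0.0, 77.0]
wrist_force: [-0.8, 0.4, 5.8]
finger_gap: 9.3
[470.12996199 -46.9860542  106.36224901] [ 1.79844442e+02 -1.07371970e-02  7.69915190e+01] 6.5167 [-1.55101515  0.55773949  5.84883664] 9.490359834661694
```

View pics/s8.png

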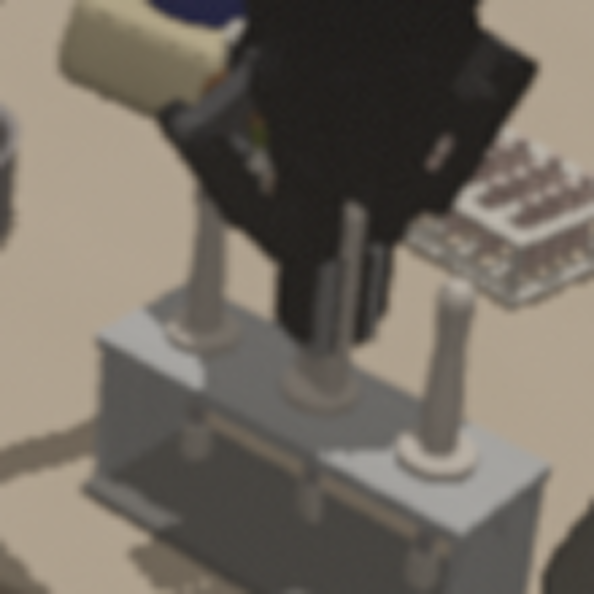

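```bash
python3 -m jog '[{"dp":[0,0,-0.006],"rot":[0,0,0],"gripper":-1},{"dp":[0,0,-0.01],"rot":[0,0,0],"gripper":-1},{"dp":[0,0,-0.014],"rot":[0,0,0],"gripper":-1},{"dp":[0,0,-0.015],"rot":[0,0,0],"gripper":-1},{"dp":[0,0,-0.015],"rot":[0,0,0],"gripper":-1},{"dp":[0,0,-0.015],"rot":[0,0,0],"gripper":-1},{"dp":[0,0,-0.015],"rot":[0,0,0],"gripper":-1},{"dp":[0,0,-0.01],"rot":[0,0,0],"gripper":-1},{"dp":[0,0,0],"rot":[0,0,0],"gripper":-1},{"dp":[0,0,0],"rot":[0,0,0],"gripper":-1}]'
cat > rel.py <<'E'
from ov import *
def stick_at(o,s,name,crop,sc):
    # overlay predicted stick axis & crown
    from scipy.spatial.transform import Rotation as Ro
    R=Ro.from_euler("xyz",o["tcp_rot"],degrees=True).as_matrix();p=np.array(o["tcp_pos"])
    im=s["pixels"][crop[1]:crop[3],crop[0]:crop[2],::-1]; im=cv2.resize(im,None,fx=sc,fy=sc,interpolation=cv2.INTER_CUBIC)
    g=lambda X:tuple(int(v) for v in np.round((proj(s,X)-np.array(crop[:2])+.5)*sc-.5))
    G=p-2*R[:,2]
    for h in(-35,35,38,83,90): cv2.circle(im,g(G+h*R[:,2]),2,(0,0,255),-1)
    cv2.imwrite("pics/"+name,im)
    print("tcp",np.round(p,1),np.round(o["tcp_rot"],2),"gap",o["finger_gap"],"F",np.round(o["wrist_force"],1),o["clock"],"crown px",np.round(proj(s,G+83*R[:,2]),1))
    for q in("flat_stick_crown","flat_stick_grip"): print(q,[(np.round(d["position"],1),round(d["p"],2)) for d in spot_point(q,s)[:2]])
E
python3 - <<'E'
from rel import *
S=viewer.snapshot("scene");o=env.get_obs()
stick_at(o,S,"s9.png",(350,160,450,280),5)
E
```

```text
clock: 7.35
tcp_pos: [469.2, -46.8, 205.4]
tcp_rot: [179.9, -0.0, 77.0]
wrist_force: [-0.5, 0.1, -0.5]
finger_gap: 9.3
tcp [468.5 -46.7 204.5] [-179.98    0.     76.99] gap 9.134177624442946 F [-0.4 -0.5 -1.4] 7.4 crown px [400.6 245.4]
flat_stick_crown [(array([404.4, 246.6]), 0.93)]
flat_stick_grip [(array([408.4, 204.7]), 0.88), (array([254.6, 148.3]), 0.44)]
```

View pics/s9.png

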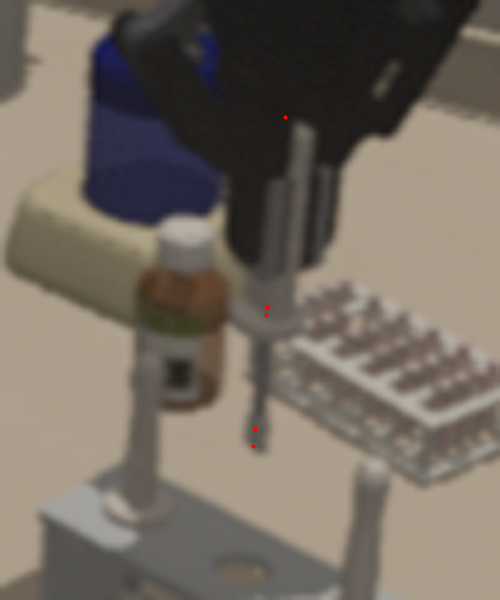

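```bash
python3 -m jog '[{"dp":[0.012,-0.0012,0],"rot":[0,0,0],"gripper":-1},{"dp":[0.025,-0.0025,0],"rot":[0,0,0],"gripper":-1},{"dp":[0.025,-0.0025,0],"rot":[0,0,0],"gripper":-1},{"dp":[0.025,-0.0025,0],"rot":[0,0,0],"gripper":-1},{"dp":[0.025,-0.0025,0],"rot":[0,0,0],"gripper":-1},{"dp":[0.025,-0.0025,0],"rot":[0,0,0],"gripper":-1},{"dp":[0.025,-0.0025,0],"rot":[0,0,0],"gripper":-1},{"dp":[0.025,-0.0025,0],"rot":[0,0,0],"gripper":-1},{"dp":[0.025,-0.0025,0],"rot":[0,0,0],"gripper":-1},{"dp":[0.025,-0.0025,0],"rot":[0,0,0],"gripper":-1},{"dp":[0.0135,-0.0008,0],"rot":[0,0,0],"gripper":-1},{"dp":[0,0,0],"rot":[0,0,0],"gripper":-1}]'
python3 -m jog '[{"dp":[0,0,0.015],"rot":[0,0,0],"gripper":-1},{"dp":[0,0,0.02],"rot":[0,0,0],"gripper":-1},{"dp":[0,0,0.01],"rot":[0,0,0],"gripper":-1},{"dp":[0,0,0],"rot":[0,0,0],"gripper":-1},{"dp":[0,0,0],"rot":[0,0,0],"gripper":-1}]'
python3 - <<'E'
from rel import *
S=viewer.snapshot("scene");o=env.get_obs()
stick_at(o,S,"s10.png",(270,150,390,270),5)
S=viewer.snapshot("top");o=env.get_obs()
stick_at(o,S,"t10.png",(270,170,370,250),6)
E
```

```text
clock: 8.5
tcp_pos: [501.1, 204.9, 203.7]
tcp_rot: [-179.9, 0.0, 77.2]
wrist_force: [0.9, -0.4, -0.4]
finger_gap: 9.3
clock: 8.92
tcp_pos: [500.6, 201.8, 158.8]
tcp_rot: [-179.9, 0.1, 77.0]
wrist_force: [1.2, -0.1, 0.4]
finger_gap: 8.9
tcp [501.4 202.2 159.9] [-1.7998e+02  2.0000e-02  7.6960e+01] gap 9.448232222143758 F [ 0.5 -0.5 -1.6] 8.9667 crown px [324.6 210. ]
flat_stick_crown [(array([307.8, 285.6]), 0.16)]
flat_stick_grip [(array([328. , 177.3]), 0.78)]
tcp [502.3 202.8 161.1] [ 1.7989e+02 -6.0000e-02  7.6970e+01] gap 9.490658993734778 F [ 0.5  0.1 -0.3] 9.1167 crown px [313.5 208.6]
flat_stick_crown []
flat_stick_grip []
```

View pics/s10.png

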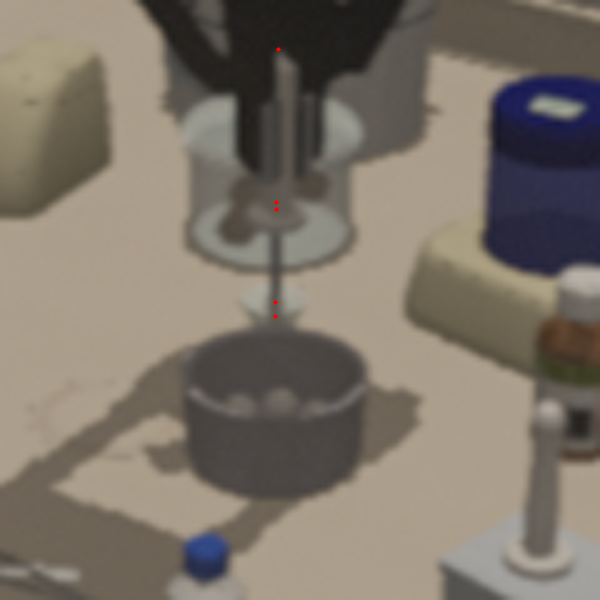

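View pics/t10.png

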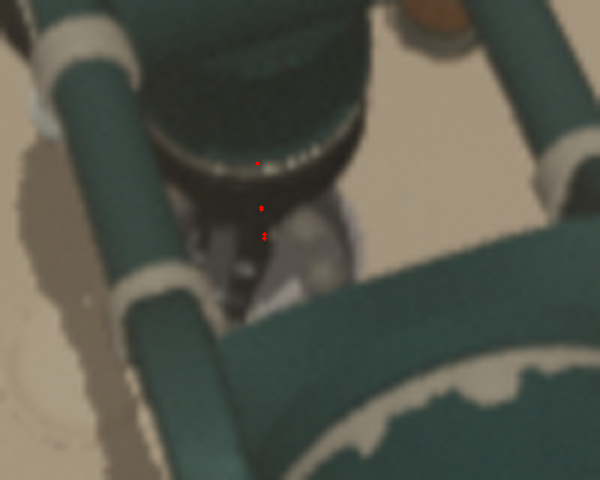

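```bash
python3 -m jog '[{"dp":[0,0,0.012],"rot":[0,0,0],"gripper":-1},{"dp":[0,0,0.015],"rot":[0,0,0],"gripper":-1},{"dp":[0,0,0.015],"rot":[0,0,0],"gripper":-1},{"dp":[0,0,0.012],"rot":[0,0,0],"gripper":-1},{"dp":[0,0,0.007],"rot":[0,0,0],"gripper":-1},{"dp":[0,0,0],"rot":[0,0,0],"gripper":-1},{"dp":[0,0,0],"rot":[0,0,0],"gripper":-1},{"dp":[0,0,0],"rot":[0,0,0],"gripper":-1}]'
python3 - <<'E'
from rel import *
S=viewer.snapshot("scene");o=env.get_obs()
stick_at(o,S,"s11.png",(270,150,390,270),5)
E
```

```text
clock: 9.88
tcp_pos: [502.0, 203.0, 99.4]
tcp_rot: [179.9, -0.0, 77.0]
wrist_force: [-0.4, -0.2, -0.1]
finger_gap: 9.2
tcp [502.2 203.1  99.7] [ 1.7992e+02 -5.0000e-02  7.7000e+01] gap 9.151626159027526 F [ 0.  -0.5 -1.1] 9.9333 crown px [324.4 233.5]
flat_stick_crown [(array([325.6, 239.1]), 0.57), (array([323.4, 240.6]), 0.25)]
flat_stick_grip [(array([327.1, 202. ]), 0.47)]
```

View pics/s11.png

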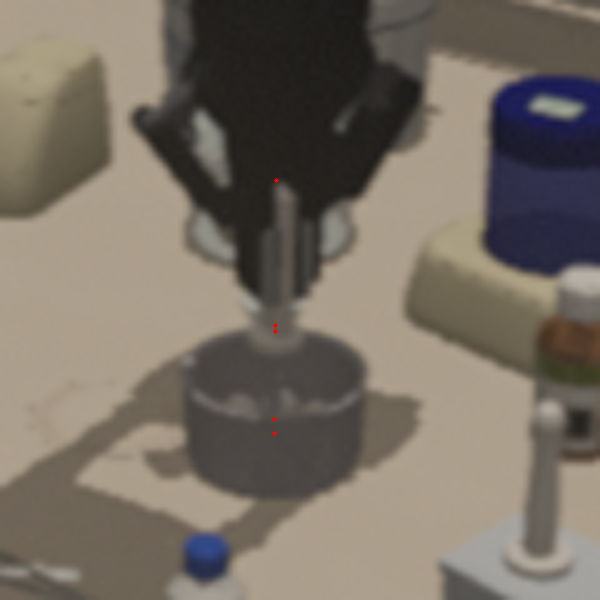

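```bash
python3 -m jog '[{"dp":[-0.0019,-0.0005,0.0015],"rot":[0,0,0],"gripper":-1},{"dp":[-0.0015,-0.0015,0],"rot":[0,0,0],"gripper":-1},{"dp":[-0.0008,-0.0022,0],"rot":[0,0,0],"gripper":-1},{"dp":[0.0002,-0.0027,0],"rot":[0,0,0],"gripper":-1},{"dp":[0.0014,-0.0027,0],"rot":[0,0,0],"gripper":-1},{"dp":[0.0026,-0.0023,0],"rot":[0,0,0],"gripper":-1},{"dp":[0.0036,-0.0015,0],"rot":[0,0,0],"gripper":-1},{"dp":[0.0044,-0.0003,0],"rot":[0,0,0],"gripper":-1},{"dp":[0.0047,0.0011,0],"rot":[0,0,0],"gripper":-1},{"dp":[0.0046,0.0027,0],"rot":[0,0,0],"gripper":-1},{"dp":[0.0039,0.0043,0],"rot":[0,0,0],"gripper":-1},{"dp":[0.0028,0.0056,0],"rot":[0,0,0],"gripper":-1}]'
python3 -m jog '[{"dp":[-0.0008,0.0062,0],"rot":[0,0,0],"gripper":-1},{"dp":[-0.0024,0.0058,0],"rot":[0,0,0],"gripper":-1},{"dp":[-0.0038,0.005,0],"rot":[0,0,0],"gripper":-1},{"dp":[-0.005,0.0038,0],"rot":[0,0,0],"gripper":-1},{"dp":[-0.0058,0.0024,0],"rot":[0,0,0],"gripper":-1},{"dp":[-0.0062,0.0008,0],"rot":[0,0,0],"gripper":-1},{"dp":[-0.0062,-0.0008,0],"rot":[0,0,0],"gripper":-1},{"dp":[-0.0058,-0.0024,0],"rot":[0,0,0],"gripper":-1},{"dp":[-0.005,-0.0038,0],"rot":[0,0,0],"gripper":-1},{"dp":[-0.0038,-0.005,0],"rot":[0,0,0],"gripper":-1},{"dp":[-0.0024,-0.0058,0],"rot":[0,0,0],"gripper":-1},{"dp":[-0.0008,-0.0062,0],"rot":[0,0,0],"gripper":-1}]'
python3 - <<'E'
from rel import *
S=viewer.snapshot("scene");o=env.get_obs()
stick_at(o,S,"s12.png",(270,150,390,270),5)
E
```

```text
clock: 11.03
tcp_pos: [505.0, 225.1, 96.4]
tcp_rot: [-179.8, 0.3, 77.1]
wrist_force: [-2.6, -5.3, 1.6]
finger_gap: 9.4
clock: 12.03
tcp_pos: [497.0, 180.6, 97.7]
tcp_rot: [179.9, -0.2, 76.9]
wrist_force: [2.7, 5.7, -0.2]
finger_gap: 9.3
tcp [496.4 181.   97.8] [179.89  -0.21  76.94] gap 9.249349569925375 F [ 1.   4.7 -1. ] 12.0833 crown px [328.7 239. ]
flat_stick_crown [(array([327.8, 240.1]), 0.72)]
flat_stick_grip [(array([329.5, 207.3]), 0.55), (array([244.6, 205.9]), 0.36)]
```

View pics/s12.png

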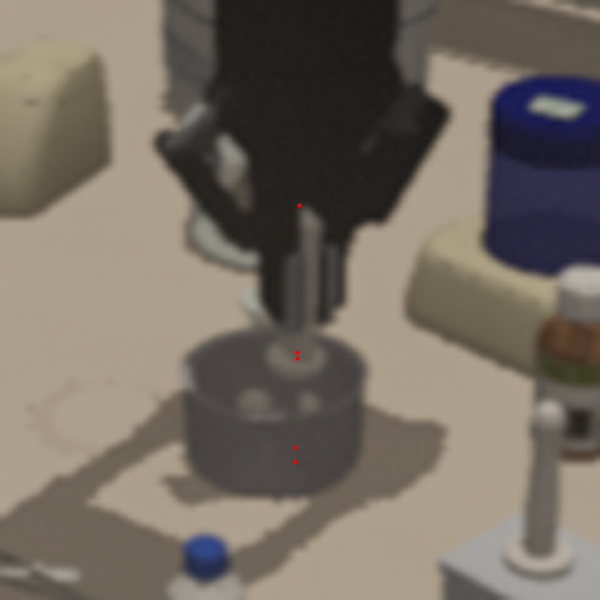

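```bash
python3 -m jog '[{"dp":[0.0008,-0.0062,0],"rot":[0,0,0],"gripper":-1},{"dp":[0.0024,-0.0058,0],"rot":[0,0,0],"gripper":-1},{"dp":[0.0038,-0.005,0],"rot":[0,0,0],"gripper":-1},{"dp":[0.005,-0.0038,0],"rot":[0,0,0],"gripper":-1},{"dp":[0.0058,-0.0024,0],"rot":[0,0,0],"gripper":-1},{"dp":[0.0062,-0.0008,0],"rot":[0,0,0],"gripper":-1},{"dp":[0.0062,0.0008,0],"rot":[0,0,0],"gripper":-1},{"dp":[0.0058,0.0024,0],"rot":[0,0,0],"gripper":-1},{"dp":[0.005,0.0038,0],"rot":[0,0,0],"gripper":-1},{"dp":[0.0038,0.005,0],"rot":[0,0,0],"gripper":-1},{"dp":[0.0024,0.0058,0],"rot":[0,0,0],"gripper":-1},{"dp":[0.0008,0.0062,0],"rot":[0,0,0],"gripper":-1}]' 100
python3 -m jog '[{"dp":[-0.0008,0.0062,0],"rot":[0,0,0],"gripper":-1},{"dp":[-0.0024,0.0058,0],"rot":[0,0,0],"gripper":-1},{"dp":[-0.0038,0.005,0],"rot":[0,0,0],"gripper":-1},{"dp":[-0.005,0.0038,0],"rot":[0,0,0],"gripper":-1},{"dp":[-0.0058,0.0024,0],"rot":[0,0,0],"gripper":-1},{"dp":[-0.0062,0.0008,0],"rot":[0,0,0],"gripper":-1}]'
python3 -m jog '[{"dp":[-0.0062,-0.0008,0],"rot":[0,0,0],"gripper":-1},{"dp":[-0.0058,-0.0024,0],"rot":[0,0,0],"gripper":-1},{"dp":[-0.005,-0.0038,0],"rot":[0,0,0],"gripper":-1},{"dp":[-0.0038,-0.005,0],"rot":[0,0,0],"gripper":-1},{"dp":[-0.0024,-0.0058,0],"rot":[0,0,0],"gripper":-1},{"dp":[-0.0008,-0.0062,0],"rot":[0,0,0],"gripper":-1}]'
python3 - <<'E'
from rel import *
S=viewer.snapshot("scene");o=env.get_obs()
stick_at(o,S,"s13.png",(270,150,390,270),5)
E
```

```text
clock: 13.18
tcp_pos: [504.8, 222.9, 96.1]
tcp_rot: [-179.8, 0.5, 77.1]
wrist_force: [-1.9, -2.8, -0.0]
finger_gap: 8.8
clock: 13.68
tcp_pos: [519.4, 198.0, 95.3]
tcp_rot: [-179.3, 0.1, 76.9]
wrist_force: [-12.2, 10.6, 2.8]
finger_gap: 8.9
clock: 14.18
tcp_pos: [497.1, 182.2, 98.4]
tcp_rot: [179.9, -0.4, 76.9]
wrist_force: [-0.9, 7.1, 0.0]
finger_gap: 8.8
tcp [495.1 181.9  97.9] [-179.96   -0.27   76.91] gap 8.61208448467804 F [-1.7  9.3 -0.3] 14.2333 crown px [327.9 239. ]
flat_stick_crown [(array([331.9, 238.5]), 0.47)]
flat_stick_grip [(array([332.2, 204.8]), 0.64)]
```

View pics/s13.png

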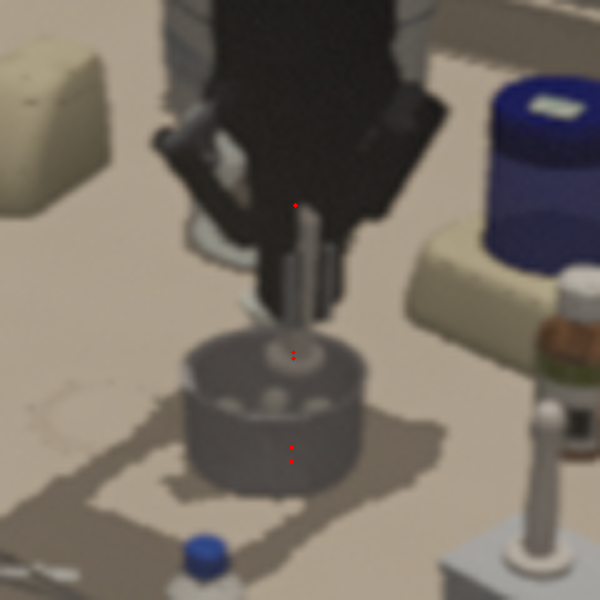

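```bash
python3 -m jog '[{"dp":[0.0008,-0.006,0],"rot":[0,0,0],"gripper":-1},{"dp":[0.0023,-0.0055,0],"rot":[0,0,0],"gripper":-1},{"dp":[0.0037,-0.0048,0],"rot":[0,0,0],"gripper":-1},{"dp":[0.0048,-0.0037,0],"rot":[0,0,0],"gripper":-1},{"dp":[0.0055,-0.0023,0],"rot":[0,0,0],"gripper":-1},{"dp":[0.006,-0.0008,0],"rot":[0,0,0],"gripper":-1},{"dp":[0.006,0.0008,0],"rot":[0,0,0],"gripper":-1},{"dp":[0.0055,0.0023,0],"rot":[0,0,0],"gripper":-1},{"dp":[0.0048,0.0037,0],"rot":[0,0,0],"gripper":-1},{"dp":[0.0037,0.0048,0],"rot":[0,0,0],"gripper":-1},{"dp":[0.0023,0.0055,0],"rot":[0,0,0],"gripper":-1},{"dp":[0.0008,0.006,0],"rot":[0,0,0],"gripper":-1}]'
python3 -m jog '[{"dp":[-0.0008,0.0057,0],"rot":[0,0,0],"gripper":-1},{"dp":[-0.0022,0.0053,0],"rot":[0,0,0],"gripper":-1},{"dp":[-0.0035,0.0046,0],"rot":[0,0,0],"gripper":-1},{"dp":[-0.0046,0.0035,0],"rot":[0,0,0],"gripper":-1},{"dp":[-0.0053,0.0022,0],"rot":[0,0,0],"gripper":-1},{"dp":[-0.0057,0.0008,0],"rot":[0,0,0],"gripper":-1},{"dp":[-0.0057,-0.0008,0],"rot":[0,0,0],"gripper":-1},{"dp":[-0.0053,-0.0022,0],"rot":[0,0,0],"gripper":-1},{"dp":[-0.0046,-0.0035,0],"rot":[0,0,0],"gripper":-1},{"dp":[-0.0035,-0.0046,0],"rot":[0,0,0],"gripper":-1},{"dp":[-0.0022,-0.0053,0],"rot":[0,0,0],"gripper":-1},{"dp":[-0.0008,-0.0057,0],"rot":[0,0,0],"gripper":-1}]'
python3 -m jog '[{"dp":[0.0008,-0.0057,0],"rot":[0,0,0],"gripper":-1},{"dp":[0.0022,-0.0053,0],"rot":[0,0,0],"gripper":-1},{"dp":[0.0035,-0.0046,0],"rot":[0,0,0],"gripper":-1},{"dp":[0.0046,-0.0035,0],"rot":[0,0,0],"gripper":-1},{"dp":[0.0053,-0.0022,0],"rot":[0,0,0],"gripper":-1},{"dp":[0.0057,-0.0008,0],"rot":[0,0,0],"gripper":-1}]'
python3 - <<'E'
from rel import *
S=viewer.snapshot("scene");o=env.get_obs()
stick_at(o,S,"s14.png",(270,150,390,270),5)
E
```

```text
clock: 15.33
tcp_pos: [502.9, 220.4, 95.4]
tcp_rot: [-179.6, 0.6, 77.1]
wrist_force: [-2.3, -9.9, 3.1]
finger_gap: 8.6
clock: 16.33
tcp_pos: [500.0, 182.7, 98.9]
tcp_rot: [179.5, -0.3, 77.0]
wrist_force: [8.2, 6.9, 0.7]
finger_gap: 8.9
clock: 16.83
tcp_pos: [482.3, 207.5, 98.6]
tcp_rot: [179.6, -0.0, 77.1]
wrist_force: [7.3, -5.0, 1.3]
finger_gap: 8.8
tcp [482.8 208.3  98.8] [ 1.7961e+02 -6.0000e-02  7.7070e+01] gap 8.218563855238767 F [ 5.2 -1.6 -0.6] 16.8833 crown px [316.4 235.6]
flat_stick_crown [(array([320.3, 234.5]), 0.45)]
flat_stick_grip [(array([318.1, 203.9]), 0.53)]
```

View pics/s14.png

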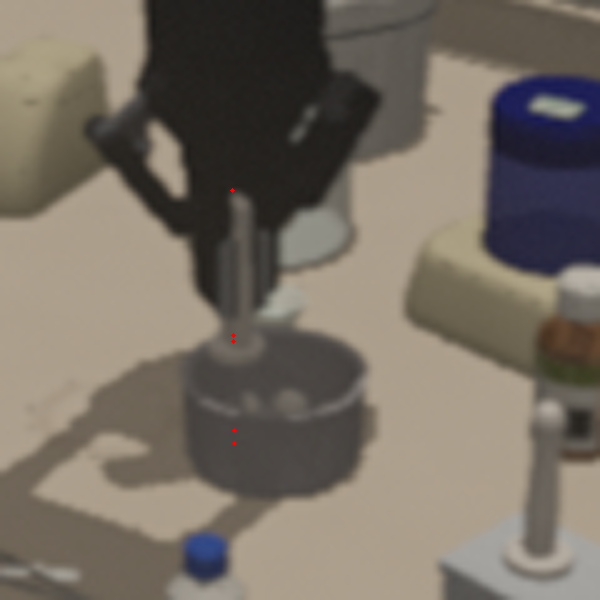

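```bash
python3 -m jog '[{"dp":[0.0062,0.0008,0],"rot":[0,0,0],"gripper":-1},{"dp":[0.0058,0.0022,0],"rot":[0,0,0],"gripper":-1},{"dp":[0.005,0.0035,0],"rot":[0,0,0],"gripper":-1},{"dp":[0.0038,0.0046,0],"rot":[0,0,0],"gripper":-1},{"dp":[0.0024,0.0053,0],"rot":[0,0,0],"gripper":-1},{"dp":[0.0008,0.0057,0],"rot":[0,0,0],"gripper":-1}]'
for i in 1; do python3 -m jog '[{"dp":[-0.0008,0.0062,0],"rot":[0,0,0],"gripper":-1},{"dp":[-0.0024,0.0058,0],"rot":[0,0,0],"gripper":-1},{"dp":[-0.0038,0.005,0],"rot":[0,0,0],"gripper":-1},{"dp":[-0.005,0.0038,0],"rot":[0,0,0],"gripper":-1},{"dp":[-0.0058,0.0024,0],"rot":[0,0,0],"gripper":-1},{"dp":[-0.0062,0.0008,0],"rot":[0,0,0],"gripper":-1},{"dp":[-0.0062,-0.0008,0],"rot":[0,0,0],"gripper":-1},{"dp":[-0.0058,-0.0024,0],"rot":[0,0,0],"gripper":-1},{"dp":[-0.005,-0.0038,0],"rot":[0,0,0],"gripper":-1},{"dp":[-0.0038,-0.005,0],"rot":[0,0,0],"gripper":-1},{"dp":[-0.0024,-0.0058,0],"rot":[0,0,0],"gripper":-1},{"dp":[-0.0008,-0.0062,0],"rot":[0,0,0],"gripper":-1}]'; done
python3 -m jog '[{"dp":[0.0008,-0.0062,0],"rot":[0,0,0],"gripper":-1},{"dp":[0.0024,-0.0058,0],"rot":[0,0,0],"gripper":-1},{"dp":[0.0038,-0.005,0],"rot":[0,0,0],"gripper":-1},{"dp":[0.005,-0.0038,0],"rot":[0,0,0],"gripper":-1},{"dp":[0.0058,-0.0024,0],"rot":[0,0,0],"gripper":-1},{"dp":[0.0062,-0.0008,0],"rot":[0,0,0],"gripper":-1},{"dp":[0.0062,0.0008,0],"rot":[0,0,0],"gripper":-1},{"dp":[0.0058,0.0024,0],"rot":[0,0,0],"gripper":-1},{"dp":[0.005,0.0038,0],"rot":[0,0,0],"gripper":-1},{"dp":[0.0038,0.005,0],"rot":[0,0,0],"gripper":-1},{"dp":[0.0024,0.0058,0],"rot":[0,0,0],"gripper":-1},{"dp":[0.0008,0.0062,0],"rot":[0,0,0],"gripper":-1}]'
python3 - <<'E'
from rel import *
S=viewer.snapshot("scene");o=env.get_obs()
stick_at(o,S,"s15.png",(270,150,390,270),5)
E
```

```text
clock: 17.48
tcp_pos: [504.5, 224.2, 96.1]
tcp_rot: [-179.7, 0.4, 77.0]
wrist_force: [-5.6, -5.6, 2.4]
finger_gap: 9.1
clock: 18.48
tcp_pos: [495.7, 180.9, 97.5]
tcp_rot: [-180.0, -0.2, 76.9]
wrist_force: [0.5, 0.2, -0.3]
finger_gap: 8.9
clock: 19.48
tcp_pos: [503.3, 223.3, 95.1]
tcp_rot: [-179.6, 0.5, 77.1]
wrist_force: [-1.4, -4.4, 0.6]
finger_gap: 8.7
tcp [505.4 223.9  95.6] [-179.78    0.35   77.04] gap 8.49060724783022 F [-0.5 -4.1  0.2] 19.5333 crown px [319.7 231. ]
flat_stick_crown [(array([321. , 233.2]), 0.68)]
flat_stick_grip [(array([324., 201.]), 0.57)]
```

View pics/s15.png

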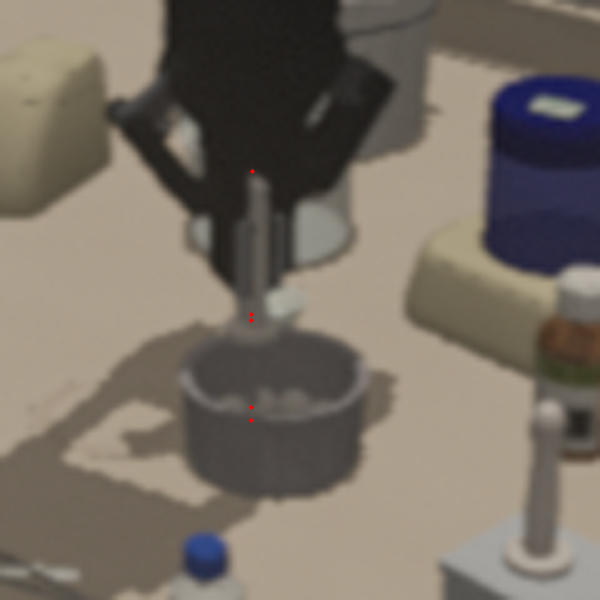

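```bash
python3 -m jog '[{"dp":[-0.0008,0.0062,-0.001],"rot":[0,0,0],"gripper":-1},{"dp":[-0.0024,0.0058,0],"rot":[0,0,0],"gripper":-1},{"dp":[-0.0038,0.005,0],"rot":[0,0,0],"gripper":-1},{"dp":[-0.005,0.0038,0],"rot":[0,0,0],"gripper":-1},{"dp":[-0.0058,0.0024,0],"rot":[0,0,0],"gripper":-1},{"dp":[-0.0062,0.0008,0],"rot":[0,0,0],"gripper":-1},{"dp":[-0.0062,-0.0008,0],"rot":[0,0,0],"gripper":-1},{"dp":[-0.0058,-0.0024,0],"rot":[0,0,0],"gripper":-1},{"dp":[-0.005,-0.0038,0],"rot":[0,0,0],"gripper":-1},{"dp":[-0.0038,-0.005,0],"rot":[0,0,0],"gripper":-1},{"dp":[-0.0024,-0.0058,0],"rot":[0,0,0],"gripper":-1},{"dp":[-0.0008,-0.0062,0],"rot":[0,0,0],"gripper":-1}]'
python3 -m jog '[{"dp":[0.0008,-0.0062,0],"rot":[0,0,0],"gripper":-1},{"dp":[0.0024,-0.0058,0],"rot":[0,0,0],"gripper":-1},{"dp":[0.0038,-0.005,0],"rot":[0,0,0],"gripper":-1},{"dp":[0.005,-0.0038,0],"rot":[0,0,0],"gripper":-1},{"dp":[0.0058,-0.0024,0],"rot":[0,0,0],"gripper":-1},{"dp":[0.0062,-0.0008,0],"rot":[0,0,0],"gripper":-1},{"dp":[0.0062,0.0008,0],"rot":[0,0,0],"gripper":-1},{"dp":[0.0058,0.0024,0],"rot":[0,0,0],"gripper":-1},{"dp":[0.005,0.0038,0],"rot":[0,0,0],"gripper":-1},{"dp":[0.0038,0.005,0],"rot":[0,0,0],"gripper":-1},{"dp":[0.0024,0.0058,0],"rot":[0,0,0],"gripper":-1},{"dp":[0.0008,0.0062,0],"rot":[0,0,0],"gripper":-1}]'
python3 -m jog '[{"dp":[-0.0008,0.0062,0],"rot":[0,0,0],"gripper":-1},{"dp":[-0.0024,0.0058,0],"rot":[0,0,0],"gripper":-1},{"dp":[-0.0038,0.005,0],"rot":[0,0,0],"gripper":-1},{"dp":[-0.005,0.0038,0],"rot":[0,0,0],"gripper":-1},{"dp":[-0.0058,0.0024,0],"rot":[0,0,0],"gripper":-1},{"dp":[-0.0062,0.0008,0],"rot":[0,0,0],"gripper":-1},{"dp":[-0.0062,-0.0008,0],"rot":[0,0,0],"gripper":-1},{"dp":[-0.0058,-0.0024,0],"rot":[0,0,0],"gripper":-1},{"dp":[-0.005,-0.0038,0],"rot":[0,0,0],"gripper":-1},{"dp":[-0.0038,-0.005,0],"rot":[0,0,0],"gripper":-1},{"dp":[-0.0024,-0.0058,0],"rot":[0,0,0],"gripper":-1},{"dp":[-0.0008,-0.0062,0],"rot":[0,0,0],"gripper":-1}]'
python3 -m jog '[{"dp":[0.0008,-0.0062,0],"rot":[0,0,0],"gripper":-1},{"dp":[0.0024,-0.0058,0],"rot":[0,0,0],"gripper":-1},{"dp":[0.0038,-0.005,0],"rot":[0,0,0],"gripper":-1},{"dp":[0.005,-0.0038,0],"rot":[0,0,0],"gripper":-1},{"dp":[0.0058,-0.0024,0],"rot":[0,0,0],"gripper":-1},{"dp":[0.0062,-0.0008,0],"rot":[0,0,0],"gripper":-1},{"dp":[0.0062,0.0008,0],"rot":[0,0,0],"gripper":-1},{"dp":[0.0058,0.0024,0],"rot":[0,0,0],"gripper":-1},{"dp":[0.005,0.0038,0],"rot":[0,0,0],"gripper":-1},{"dp":[0.0038,0.005,0],"rot":[0,0,0],"gripper":-1},{"dp":[0.0024,0.0058,0],"rot":[0,0,0],"gripper":-1},{"dp":[0.0008,0.0062,0],"rot":[0,0,0],"gripper":-1}]'
```

```text
clock: 20.63
tcp_pos: [498.6, 183.0, 100.3]
tcp_rot: [179.7, -0.5, 76.9]
wrist_force: [-0.3, 8.6, 1.5]
finger_gap: 8.7
clock: 21.63
tcp_pos: [502.8, 223.8, 95.9]
tcp_rot: [-179.5, 0.5, 77.0]
wrist_force: [-1.5, -0.9, -1.4]
finger_gap: 9.0
clock: 22.63
tcp_pos: [497.4, 182.2, 99.5]
tcp_rot: [179.9, -0.4, 76.9]
wrist_force: [0.1, 3.6, 0.5]
finger_gap: 9.2
clock: 23.63
tcp_pos: [503.4, 222.7, 96.7]
tcp_rot: [-179.6, 0.6, 77.1]
wrist_force: [-4.2, -10.0, 4.8]
finger_gap: 8.5
```

```bash
python3 -m jog '[{"dp":[-0.005,0,0],"rot":[0,0,0],"gripper":-1},{"dp":[-0.006,0,-0.002],"rot":[0,0,0],"gripper":-1},{"dp":[-0.006,0,-0.005],"rot":[0,0,0],"gripper":-1},{"dp":[-0.005,0,-0.006],"rot":[0,0,0],"gripper":-1},{"dp":[0,0,-0.008],"rot":[0,0,0],"gripper":-1},{"dp":[0,0,-0.01],"rot":[0,0,0],"gripper":-1},{"dp":[0,0,-0.015],"rot":[0,0,0],"gripper":-1},{"dp":[0,0,-0.02],"rot":[0,0,0],"gripper":-1},{"dp":[0,0,-0.025],"rot":[0,0,0],"gripper":-1},{"dp":[0,0,-0.025],"rot":[0,0,0],"gripper":-1},{"dp":[0,0,-0.02],"rot":[0,0,0],"gripper":-1},{"dp":[0,0,-0.009],"rot":[0,0,0],"gripper":-1}]' 
python3 -m jog '[{"dp":[0,0,0],"rot":[0,0,0],"gripper":-1},{"dp":[0,0,0],"rot":[0,0,0],"gripper":-1}]'
python3 - <<'E'
from rel import *
S=viewer.snapshot("scene");o=env.get_obs()
stick_at(o,S,"s16.png",(270,120,390,270),4)
S=viewer.snapshot("top");save(S,"t16.png",(270,160,370,250),6)
E
```

```text
clock: 24.63
tcp_pos: [503.7, 205.9, 248.5]
tcp_rot: [179.6, -0.2, 77.0]
wrist_force: [0.7, -0.3, -1.0]
finger_gap: 8.8
clock: 24.8
tcp_pos: [502.0, 205.1, 243.8]
tcp_rot: [179.9, -0.0, 77.0]
wrist_force: [-0.7, 0.5, -0.9]
finger_gap: 8.7
tcp [501.2 204.8 242.5] [-1.7994e+02  3.0000e-02  7.7000e+01] gap 8.858747952478698 F [-0.6 -0.   0. ] 24.85 crown px [324.1 174.8]
flat_stick_crown [(array([326.6, 177.1]), 0.56)]
flat_stick_grip [(array([323.6, 138.1]), 0.7)]
```

View pics/s16.png

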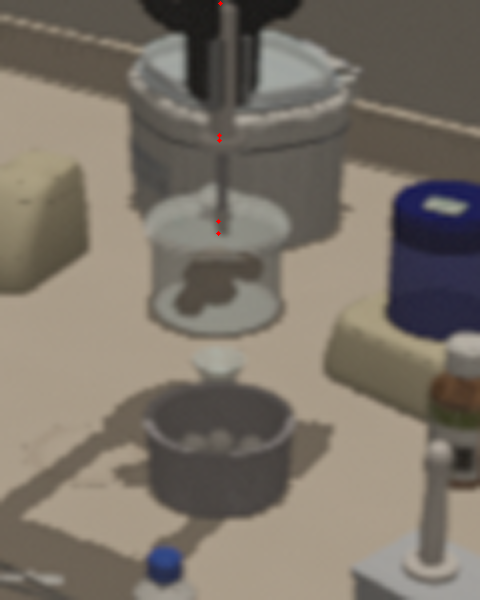

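View pics/t16.png

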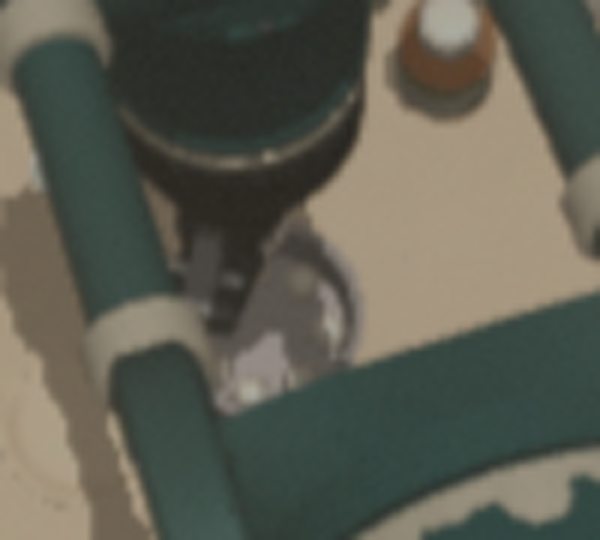

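```bash
python3 -m jog '[{"dp":[0,0,0],"rot":[0,0,0.06],"gripper":-1},{"dp":[0,0,0],"rot":[0,0,0.12],"gripper":-1},{"dp":[0,0,0],"rot":[0,0,0.12],"gripper":-1},{"dp":[0,0,0],"rot":[0,0,0.12],"gripper":-1},{"dp":[0,0,0],"rot":[0,0,0.12],"gripper":-1},{"dp":[0,0,0],"rot":[0,0,0.12],"gripper":-1},{"dp":[0,0,0],"rot":[0,0,0.12],"gripper":-1},{"dp":[0,0,0],"rot":[0,0,0.12],"gripper":-1},{"dp":[0,0,0],"rot":[0,0,0.12],"gripper":-1},{"dp":[0,0,0],"rot":[0,0,0.08],"gripper":-1},{"dp":[0,0,0],"rot":[0,0,0],"gripper":-1},{"dp":[0,0,0],"rot":[0,0,0],"gripper":-1}]'
```

```text
clock: 26.0
tcp_pos: [501.3, 204.6, 242.1]
tcp_rot: [180.0, 0.1, 14.1]
wrist_force: [0.8, -0.2, -0.1]
finger_gap: 8.7
```

```bash
python3 -m jog '[{"dp":[0.0013,-0.01,0],"rot":[0,0,0],"gripper":-1},{"dp":[0.0022,-0.018,-0.001],"rot":[0,0,0],"gripper":-1},{"dp":[0.0026,-0.02,0],"rot":[0,0,0],"gripper":-1},{"dp":[0.0026,-0.02,0],"rot":[0,0,0],"gripper":-1},{"dp":[0.0026,-0.02,0],"rot":[0,0,0],"gripper":-1},{"dp":[0.0026,-0.02,0],"rot":[0,0,0],"gripper":-1},{"dp":[0.0022,-0.0183,0],"rot":[0,0,0],"gripper":-1},{"dp":[0,0,0],"rot":[0,0,0],"gripper":-1},{"dp":[0,0,0],"rot":[0,0,0],"gripper":-1},{"dp":[0,0,0],"rot":[0,0,0],"gripper":-1}]'
cat > fin.py <<'E'
from rel import *
def run(n,p=(462,428,14)):
    S=viewer.snapshot("scene");T=viewer.snapshot("top")
    o=env.get_obs()
    np.savez("p_%s.npz"%n,**{k+"_S":np.array(S[k]) for k in S},**{k+"_T":np.array(T[k]) for k in T})
    stick_at(o,S,"s%s.png"%n,(220,100,320,200),6);stick_at(o,T,"t%s.png"%n,(160,180,260,260),7)
    L,d,l,k,_=model(p); c=np.array(o["tcp_pos"])-np.array([0,0,83.4])
    print("crown rel lens: fwd %.1f lat %.1f up %.1f"%((c-L)@d,(c-L)@l,(c-L)@k))
    draw(S,p,(200,100,320,200),6.5,"ovs%s.png"%n,26,52);draw(T,p,(150,180,250,260),7.5,"ovt%s.png"%n,26,52)
E
python3 -c "
from fin import *
run('20')"
```

```text
clock: 26.83
tcp_pos: [486.7, 331.2, 243.9]
tcp_rot: [180.0, 0.0, 14.0]
wrist_force: [-0.7, -1.4, -0.6]
finger_gap: 8.7
tcp [486.9 330.6 244.1] [1.7998e+02 2.0000e-02 1.3960e+01] gap 8.623395112119887 F [-0.  -0.5  0.3] 26.9333 crown px [284.6 158.4]
flat_stick_crown [(array([286.1, 159.8]), 0.77)]
flat_stick_grip [(array([285.5, 125.8]), 0.54), (array([395.3, 301.2]), 0.28)]
tcp [486.9 330.6 244.1] [1.7998e+02 2.0000e-02 1.3960e+01] gap 8.623395112119887 F [-0.  -0.5  0.3] 26.9333 crown px [254.7 205.9]
flat_stick_crown [(array([256.5, 208.3]), 0.58)]
flat_stick_grip []
crown rel lens: fwd 100.5 lat 0.6 up 0.7
```

View pics/s20.png

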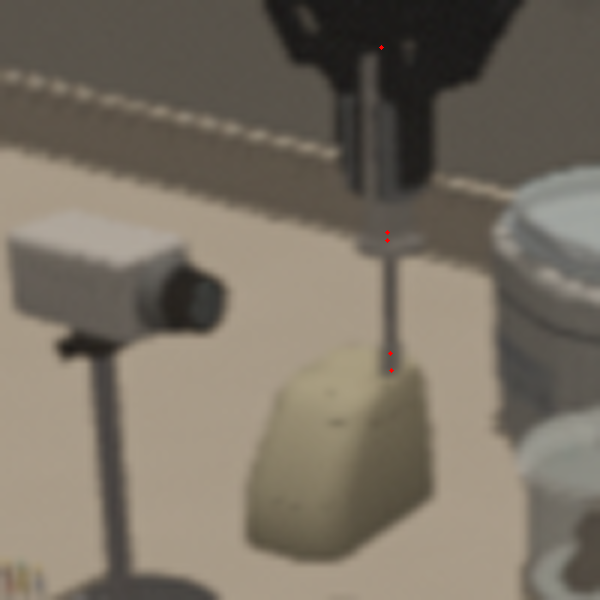

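View pics/ovs20.png

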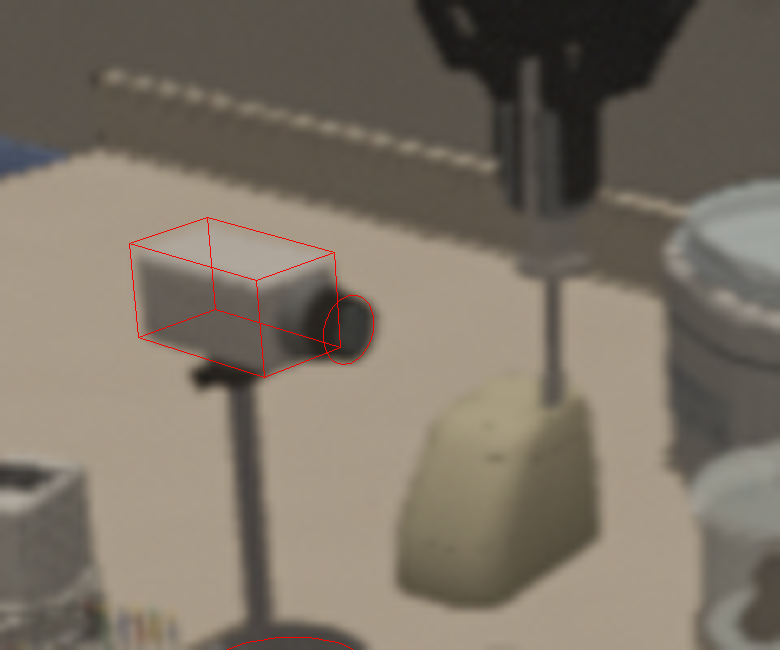

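View pics/ovt20.png

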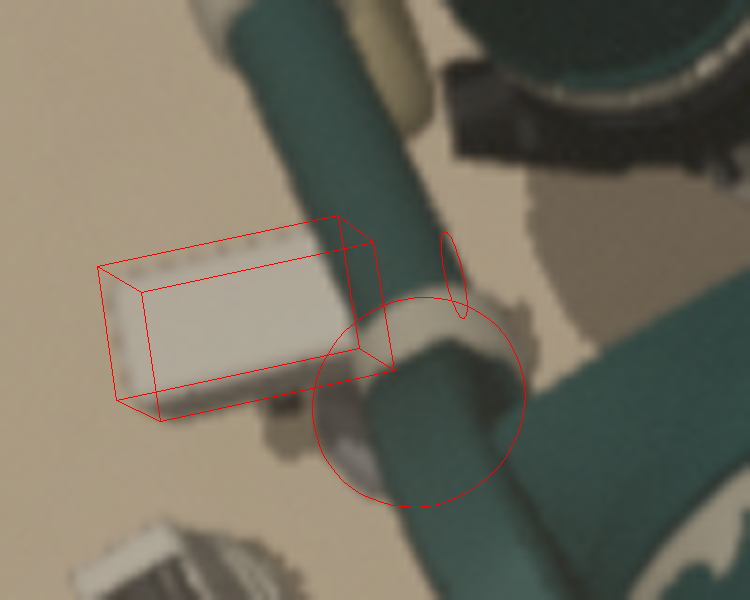

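```bash
python3 - <<'E'
from ov import *
z=np.load("p_20.npz",allow_pickle=True);S={k[:-2]:z[k][()] for k in z.files if k.endswith("_S")}
z=np.load("p1.npz",allow_pickle=True);T={k[:-2]:z[k][()] for k in z.files if k.endswith("_T")}
S0={k[:-2]:z[k][()] for k in z.files if k.endswith("_S")}
def lens(s,p,crop,sc,dr=True):
    L,d,l,k,out=model(p); im=cv2.resize(s["pixels"][crop[1]:crop[3],crop[0]:crop[2],::-1],None,fx=sc,fy=sc,interpolation=cv2.INTER_CUBIC)
    im=cv2.convertScaleAbs(im,alpha=1.6)
    if dr:
      t=np.linspace(0,2*np.pi,60)
      for r,b in((13,0),(13,20)):
        q=np.array([(proj(s,L-d*b+r*(np.cos(i)*l+np.sin(i)*k))-np.array(crop[:2])+.5)*sc-.5 for i in t]);cv2.polylines(im,[np.round(q).astype(int)],False,(0,0,255),1)
    return im
cS=(235,130,265,160);cT=(190,200,225,235)
a=np.hstack([lens(S,(462,428,14),cS,12,False),lens(S,(462,428,14),cS,12)])
b=np.hstack([lens(T,(462,428,14),cT,10,False),lens(T,(462,428,14),cT,10)])
cv2.imwrite("pics/lS.png",a);cv2.imwrite("pics/lT.png",b)
E
```

```text
(no output)
```

View pics/lS.png

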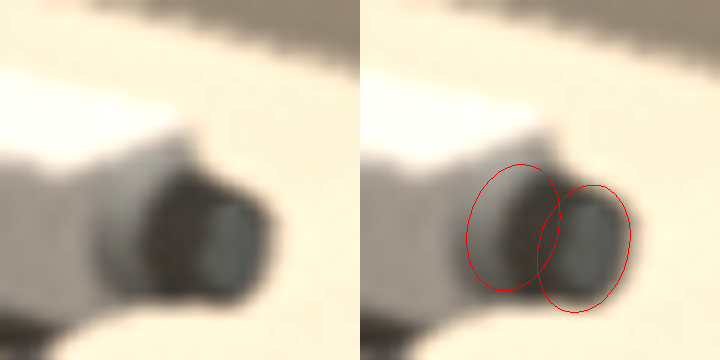

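View pics/lT.png

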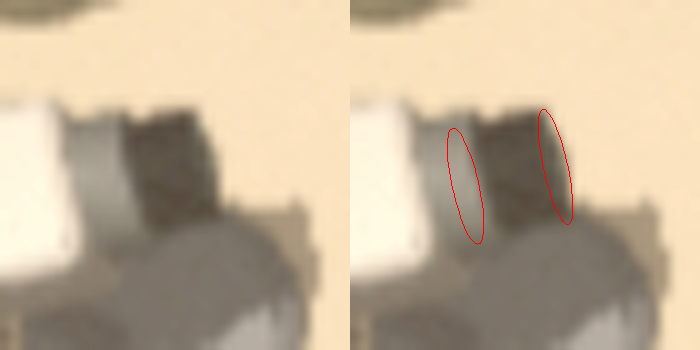

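```bash
python3 - <<'E'
from ov import *
z=np.load("p_20.npz",allow_pickle=True);S={k[:-2]:z[k][()] for k in z.files if k.endswith("_S")}
z=np.load("p1.npz",allow_pickle=True);T={k[:-2]:z[k][()] for k in z.files if k.endswith("_T")}
def cloud(s):
    v,u=np.mgrid[0:400,0:640]; K=s["intrinsics"]
    p=cv2.undistortPoints(np.stack([u,v],-1).reshape(-1,1,2).astype(np.float64),K,np.array([s["k1"],0,0,0.])) if 0 else None
    dd=np.stack([(u-K[0,2])/K[0,0],(v-K[1,2])/K[1,1]],-1);x=dd.copy()
    for _ in range(20): x=dd/(1+s["k1"]*(x**2).sum(-1,keepdims=True))
    Z=s["range_z"]; W=(np.concatenate([x*Z[...,None],Z[...,None]],-1)-s["t"])@s["R"]; W[Z==0]=np.nan; return W
W=cloud(S)
def irls(A,b,k=.7):
    w=np.ones(len(b))
    for _ in range(50):
        c=np.linalg.lstsq(A*w[:,None],b*w,rcond=None)[0];r=A@c-b;w=1/(1+(r/k)**2)
    return c,np.median(abs(r))
# side face (-x side): x = c0 + c1*(y-480)
m=(W[...,0]>405)&(W[...,0]<462)&(W[...,1]>460)&(W[...,1]<525)&(W[...,2]>146)&(W[...,2]<172)
q=W[m];c,r=irls(np.c_[np.ones(len(q)),q[:,1]-480,q[:,2]-160],q[:,0]);print("S side",len(q),c,r,"yaw",np.degrees(np.arctan(-c[1])))
for n,w in(("S",W),("T",cloud(T))):
    m=(w[...,0]>400)&(w[...,0]<500)&(w[...,1]>446)&(w[...,1]<540)&(w[...,2]>174)&(w[...,2]<184);q=w[m]
    a=cv2.minAreaRect(q[:,:2].astype(np.float32));print(n,"top",len(q),a,np.median(q[:,2]))
    # axis at several y slices
    ys=np.arange(455,520,8);mx=[]
    for y in ys:
        t=q[(abs(q[:,1]-y)<4)]; mx.append((np.percentile(t[:,0],3)+np.percentile(t[:,0],97))/2 if len(t)>5 else np.nan)
    mx=np.array(mx);g=~np.isnan(mx);f=np.polyfit(ys[g]-428,mx[g],1);print(n,"axis x at y=428:",f[1],"yaw",np.degrees(np.arctan(-f[0])),np.round(mx,1))
    m=(w[...,0]>440)&(w[...,0]<485)&(w[...,1]>415)&(w[...,1]<445)&(w[...,2]>148)&(w[...,2]<176);q=w[m]
    d=np.array([np.sin(np.radians(14)),-np.cos(np.radians(14))]);l=np.array([d[1]*-1,d[0]])
    e=(q[:,:2]-[462,428]);print(n,"barrel fwd pct",np.round(np.percentile(e@d,[50,90,95,98]),1),"lat pct",np.round(np.percentile(e@l,[2,10,50,90,98]),1),len(q))
E
```

```text
S side 144 [ 4.28288116e+02 -2.97222142e-01 -6.78722866e-03] 0.9046496401058164 yaw 16.553114927655248
S top 175 ((445.34271240234375, 481.6951904296875), (40.88603973388672, 69.62205505371094), 14.400590896606445) 178.00377294626026
S axis x at y=428: 459.802581697645 yaw 15.398056793279423 [452.9 450.4 447.7 445.6 444.  440.5 436.8 439.4   nan]
S barrel fwd pct [-4.   3.1  4.   4.1] lat pct [-15.9 -12.9  -6.2   6.6  11.9] 152
T top 588 ((446.0195617675781, 481.402587890625), (40.58450698852539, 77.69783782958984), 17.67861557006836) 178.77313671035856
T axis x at y=428: 456.75435224449893 yaw 11.456049948275515 [449.8 452.5 449.1 446.4 444.3 442.  438.4 438.  442.7]
T barrel fwd pct [-8.3  0.2  0.3  0.7] lat pct [-15.3 -12.2  -3.3   7.8  10.9] 126
```

```bash
python3 -m jog '[{"dp":[0.0002,-0.005,0.0003],"rot":[0,0,-0.012],"gripper":-1},{"dp":[0.0002,-0.006,0.0003],"rot":[0,0,0],"gripper":-1},{"dp":[0.0001,-0.0055,0],"rot":[0,0,0],"gripper":-1},{"dp":[0,-0.0028,0],"rot":[0,0,0],"gripper":-1},{"dp":[0,0,0],"rot":[0,0,0],"gripper":-1},{"dp":[0,0,0],"rot":[0,0,0],"gripper":-1},{"dp":[0,0,0],"rot":[0,0,0],"gripper":-1},{"dp":[0,0,0],"rot":[0,0,0],"gripper":-1}]'
python3 - <<'E'
from fin import *
run('21',(462.3,427,14.7))
z=np.load("p_21.npz",allow_pickle=True);S={k[:-2]:z[k][()] for k in z.files if k.endswith("_S")}
save(S,"z21.png",(230,100,310,180),7.5)
K=S["intrinsics"]
E
```

```text
clock: 27.8
tcp_pos: [482.6, 350.0, 243.6]
tcp_rot: [180.0, 0.0, 14.7]
wrist_force: [0.1, 0.4, -0.4]
finger_gap: 8.6
tcp [482.7 350.  243.7] [180.     0.    14.65] gap 8.754042612782643 F [ 0.7 -0.5 -0.4] 27.9 crown px [278.4 156.5]
flat_stick_crown [(array([279.5, 159.7]), 0.64), (array([281.8, 124. ]), 0.42)]
flat_stick_grip [(array([277.1, 122.9]), 0.65)]
tcp [482.7 350.  243.7] [180.     0.    14.65] gap 8.754042612782643 F [ 0.7 -0.5 -0.4] 27.9 crown px [245.9 207.6]
flat_stick_crown [(array([248.3, 210.4]), 0.38)]
flat_stick_grip [(array([411.8, 229.7]), 0.2)]
crown rel lens: fwd 79.7 lat 0.1 up 0.3
```

View pics/z21.png

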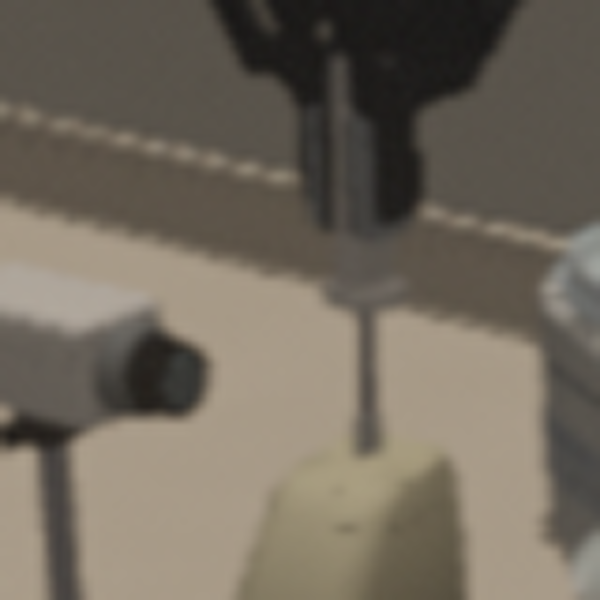

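View pics/s21.png

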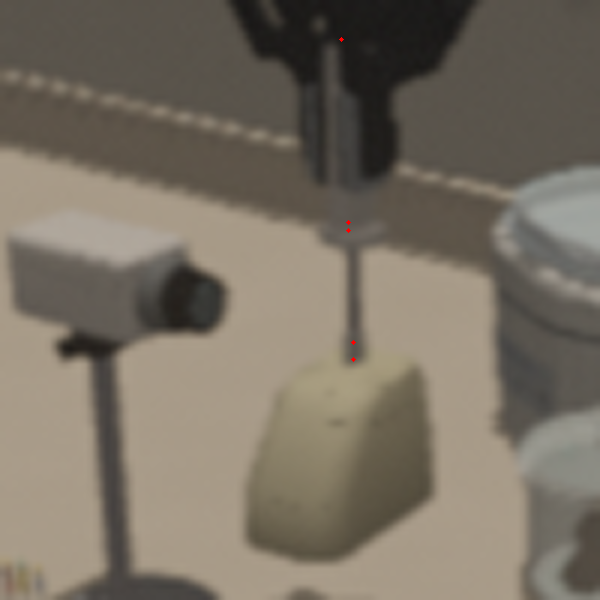

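```bash
python3 - <<'E'
from rel import *
z=np.load("p_21.npz",allow_pickle=True);S={k[:-2]:z[k][()] for k in z.files if k.endswith("_S")}
g=S["pixels"].astype(float).mean(-1)
G=np.array([482.7,350,245.7])
def pr(h): return proj(S,G-[0,0,h])
print(pr(40),pr(83),pr(90))
rows=range(142,153);xs=[]
for r in rows:
    u0=np.interp(r,[pr(40)[1],pr(83)[1]],[pr(40)[0],pr(83)[0]]);c=np.arange(int(u0)-5,int(u0)+7)
    bg=np.interp(c,[c[0],c[-1]],[g[r,c[0]],g[r,c[-1]]]);d=np.clip(bg-g[r,c]-8,0,None);xs.append((d*c).sum()/d.sum()-u0)
print(np.round(xs,2)); f=np.polyfit(list(rows),xs,1); print("tilt diff deg",np.degrees(np.arctan(f[0])),"offset px",np.mean(xs))
print(np.round(g[140:166,272:288]).astype(int))
E
```

```text
[277.6934302  138.72828789] [278.37009526 156.52564114] [278.47852173 159.36396224]
[0.49 0.58 0.59 0.54 0.53 0.47 0.43 0.39 0.43 0.42 0.37]
tilt diff deg -1.1369072344609494 offset px 0.47626999595296515
[[145 128 108  99  96  93  90  91  93  96  97 101 100  93  91  89]
 [151 147 140 131 118 100  85  91 109 122 128 132 126 113 109 107]
 [153 153 152 149 141 116  85  95 127 146 150 151 149 146 140 127]
 [153 153 153 154 149 128  89  96 131 151 155 153 153 153 152 148]
 [153 153 153 154 151 131  90  95 130 150 153 152 153 152 153 153]
 [153 153 153 154 150 130  89  95 130 150 153 153 153 153 153 153]
 [153 153 153 153 151 131  89  95 129 150 153 153 153 153 153 153]
 [153 152 153 153 150 131  89  94 131 150 153 152 152 153 152 153]
 [153 152 152 153 150 130  89  96 130 149 153 153 152 152 152 152]
 [153 153 152 152 150 129  89  93 129 149 153 152 152 152 151 151]
 [153 152 152 152 150 130  87  88 125 148 152 152 152 152 151 151]
 [153 152 152 153 150 130  87  86 122 149 153 152 152 152 152 152]
 [152 152 152 153 150 129  87  85 123 149 153 152 152 152 152 152]
 [152 152 152 153 150 130  87  86 123 148 153 152 152 152 152 152]
 [152 153 153 152 149 129  89  87 121 146 153 152 152 152 152 152]
 [152 152 152 151 145 123  93  90 115 141 151 152 153 152 152 153]
 [152 151 153 151 140 114  89  88 111 138 151 153 152 152 153 152]
 [152 152 151 150 138 112  88  85 106 134 150 153 152 152 152 153]
 [152 152 151 148 137 111  89  84 103 131 147 151 151 151 152 152]
 [150 149 150 148 138 111  89  89 108 133 148 149 150 149 149 147]
 [146 145 147 148 140 121 106 113 127 141 148 149 149 149 147 144]
 [142 145 147 149 147 141 138 143 145 146 147 148 147 147 145 136]
 [147 148 150 150 150 150 149 150 148 146 145 144 144 142 133 118]
 [150 150 151 150 151 151 150 149 147 144 143 138 133 127 116 104]
 [150 150 148 147 150 151 151 149 148 144 138 127 116 111 105  99]
 [148 148 143 142 148 151 151 150 148 142 134 121 109 103 100  96]]
```

```bash
python3 - <<'E'
from h import *
S=viewer.snapshot("scene");save(S,"end.png",(220,100,460,330),3.3*0.78);save(S,"endb.png",(300,200,350,260),9);o=env.get_obs();print(o["tcp_pos"],np.abs(o["dq"]).max(),o["clock"])
E
```

```text
[482.67573009 350.00931413 243.6937512 ] 0.09994246268217306 28.15
```

View pics/end.png

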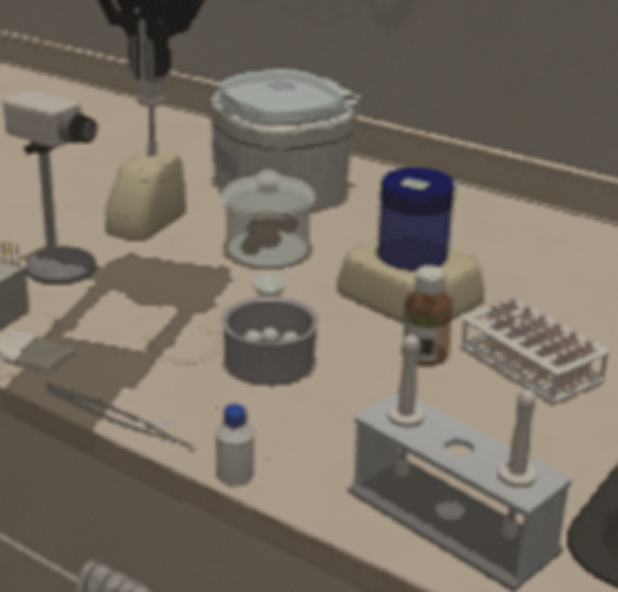

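View pics/endb.png

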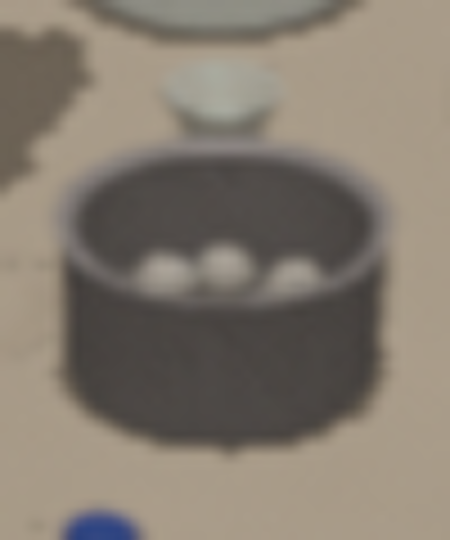

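The picture shows the holder hanging upright in front of the lens. The two round holders and both bottles are in place, no beads lie outside the bowl, and the middle hole is empty. I am handing the job in.

```bash
python3 -c "
from workcell import order
print(order.job_done())"
```

```text
the job is handed in; nothing more can be done
None
```

I took the flat holder out of the stand, stirred the beads with its crown and showed it to the inspection camera. The job is handed in at about 28 s of the 72 s, with the arm holding still. I got no verdict back.

- **Stirring:** I made about six full circles, after a short spiral outward. The commanded radius was 22–24 mm. The beads pushed the tool inward, so the actual radius was about 18–23 mm. Sampled wrist force stayed under about 17 N. The crown tip ran a few mm above the bowl floor by the arm's position readings, and at the lowest readings it may have just grazed the floor.
- **Inspection pose:** By arm position, the crown is 79.7 mm from my estimate of the glass, 0.1 mm to the side and 0.3 mm high. The broad face is square to the lens at my estimated camera yaw of 14.7°.
- **Beads and bystanders:** The last scene picture showed no beads outside the bowl. The two round holders and both bottles looked unmoved. The arm blocked the top view, so I could not count all eight beads.

**Checks that disagreed:**
- The two cameras differed by 2–4 mm in places, and estimates of the camera yaw ranged from about 11° to 18°. My lens position is therefore good to about 2 mm and the yaw to about 2°.
- The stem appeared to lean about 1° in the picture, which is close to what I can measure, so I did not correct it.

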